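Put the basin-side things back on their own mats

ROBOT

A 6-joint arm with a two-finger parallel gripper is mounted at the origin on the work surface. World frame = base frame: x ahead of the robot, y to its left, z up, the work surface at z = 0. Lengths are in m, angles in rad, forces in N, time in s.
With the tool pointing down it reaches from about 0.25 to 0.725 m from the base axis. Payload 4 kg.
Tool frame: the origin (TCP) lies on the centre line of the jaws, within the pads' length; the fingertips stand 11 mm ahead of it and the grasp point (between the pads) lies 8 mm behind it; z points along the fingers, x is the direction in which the jaws open and shut, and the axes are right-handed (so a half turn about z gives the same grasp; the last joint's range is limited). The gripper opens to 85 mm and grips with 20 to 120 N. Pads are 22 mm wide; open, the fingers measure 114 mm over their backs; the gripper's body (76 mm by 85 mm) begins 54 mm behind the grasp point. The pads swing forward as they close: fully open they stand 13 mm farther back than shut.
Start: joints at [1.13, 0.241, 0.005, 1.335, 0, 1.571], TCP at [0.213, 0.452, 0.222] pointing down, gripper open.
Joint ranges: [-2.72, 2.72], [-1.05, 1.87], [-1.09, 1.28], [-1.99, 2.15], [-1.42, 1.44], [-3.14, 3.14]. Speed limits (rad/s): [2.79, 2.79, 3.14, 3.14, 3.14, 3.14].

INTERFACE

Orientations are given as a unit quaternion [x, y, z, w].
In Python, from workcell import bot, viewer, order gives the robot as it stands. The module is installed in compiled form; this text tells all that it offers.
- The arm moves only by the tool send_rows, never from a script. Its argument "increments" is a list that holds one entry, the list of rows, each a list of 4 numbers: the shift along the tool's x, y, z in m, then the turn about the tool's z in degrees. A call has exactly 8 rows; each row shifts and turns the pose as measured when the row begins, along the tool's axes as they then stand; what a row does not reach is not made up. A row lasts 1/10 s, in which the tool goes at most 50 mm and 8.59 degrees, less where a joint would pass 70% of its speed; a pose out of reach is approached as far as the arm can. A call is refused whole if a number of a shift passes 0.05 or a number of a turn 8.59, either way. A call with a gripper value outside its range is refused whole. "hand" is the closure, from -1 (fully open) to 1 (shut), so that 0 is half open, set as the call begins (left out, the last holds). The fingers move at their own pace and stop on an object; the grip force is fixed at half the most. Time passes only in rows, so rows that do not move let the fingers close, or fill a call up. It gives the time, the measured TCP pose, the force and the opening at its end, in the units of the state.
- bot.get_obs(): the state, without advancing time (a new reading comes with each control period).
- viewer.camera(name): name is "side" or "top"; returns a dict with "image" (400x640x3 uint8, red, green, blue), "range_z" (400x640 float32, m along the optical axis (not along the pixel's ray), 0 where there is no reading), "camera_matrix" (3x3 intrinsics, pixels), "eye" and "rotation" of the camera in the world. Camera axes: x right, y down, z forward; pixel columns grow to the right and rows downward; lengths in m; the calibration is good to about 2 mm. A picture is of the moment at which its call begins.
- order.job_done(): hands the job in, once; it reports no verdict.
The state is a dict: "clock": time; "joint_pos": joint angles; "joint_vel": joint speeds; "tau": joint torques, N m; "eef_pos": TCP position; "tool_rot": TCP orientation; "ft_force": force on the tool from outside, world axes, zero at the start; "ft_torque": the same for the moment, N m; "grip_width": finger opening in m.
Only numpy, scipy, OpenCV 4.12 (cv2) and the standard library are available. Lean on these libraries where they do the work, as an engineer would, in place of code of your own. Each camera call takes 0.05 s, during which the arm holds its last target.

TASK

The four things on the plank beside the basin are all standing on each other's mats. Put each back upright in the middle of its own: the soap dish on the oblong mat with its length along the mat's, the scrubbing-pad holder on the square mat, the glass jar on the round mat and the blue cup on the hexagonal mat, using the one bare place on the plank to park things while you swap. Set everything down rather than dropping it, and leave the upturned saucepan lid and the bottle undisturbed.

Things in the scene. Friction and masses are not known exactly. Their poses are not given: they have to be found in the camera images.
- soap_dish: Loose red plastic soap dish, cover latched shut (dish and cover are one piece here): a rounded box 96 mm long (its x), 62 mm wide (its y), 36 mm tall, about 0.12 kg. Origin: centre of its underside (z = 26 mm at the start, upright on a mat), z up. Grip it across its 62 mm width. Starts on the round or the hexagonal mat; belongs on the oblong mat, its length along the mat's length.
- pad_holder: Loose steel scrubbing-pad holder: empty open-topped box with slotted, rigid 3 mm walls, 84 mm long (its x), 56 mm wide (its y), 48 mm tall, about 0.16 kg. Origin: centre of its underside (z = 26 mm at the start, upright on a mat), z up. Can be gripped across its 56 mm width. Starts on the round or the hexagonal mat; belongs on the square mat.
- jar: Loose small glass jar with an aluminium screw cap, round, 80 mm tall, 58 mm diameter (straight sides from 5 to 46 mm up), shoulder above, cap 52 mm across (64 to 80 mm up), about 0.18 kg. Origin: centre of its underside (z = 26 mm at the start, upright on a mat), z up. Starts on the oblong or the square mat; belongs on the round mat.
- cup: Loose blue plastic cup, open at the top, round, 66 mm across at the rim, tapering to 53 mm at the foot, 85 mm tall, 3 mm wall, rigid, about 0.07 kg. Origin: centre of its underside (z = 26 mm at the start, upright on a mat), z up. Starts on the oblong or the square mat; belongs on the hexagonal mat.
- mat_oblong: Oblong (rectangular) fixed black rubber mat, 4 mm thick, underside at 22 mm (on the plank), top face at 26 mm above the work surface; origin at the centre of its underside, z up; 124 mm long (its x) by 86 mm wide (its y). The soap dish's place.
- mat_square: Square fixed black rubber mat, 4 mm thick, underside at 22 mm (on the plank), top face at 26 mm above the work surface; origin at the centre of its underside, z up; 100 mm by 100 mm, sides along its x and y. The pad holder's place.
- mat_round: Round fixed black rubber mat, 4 mm thick, underside at 22 mm (on the plank), top face at 26 mm above the work surface; origin at the centre of its underside, z up; 104 mm in diameter. The jar's place.
- mat_hex: Hexagonal fixed black rubber mat, 4 mm thick, underside at 22 mm (on the plank), top face at 26 mm above the work surface; origin at the centre of its underside, z up; 100 mm across the flats, with one pair of flats across its x. The cup's place.
- pan_lid: Bystander, loose: upturned aluminium saucepan lid, 128 mm across, standing on its black knob, 38 mm tall; origin under the knob's centre, on the plank at z = 22 mm, z up. It fills one of the plank's six places (two rows of three, x within 8 mm of 0.46 or 0.63 m, y within 12 mm of -0.18, 0 or 0.18 m); the mats fill four more, the sixth is bare and free for parking.
- bottle: Bystander, loose: white plastic bottle, upright, 60 mm diameter, 170 mm tall, at the basin end of the plank (y about 0.38 m); origin at the centre of its underside, z up. The plank is fixed, flat, its top at z = 22 mm, x 0.335 to 0.755 m, y -0.37 to 0.47 m; the bare place on it shows a flat pale worn spot 90 mm across. Which place holds what changes every time.
Mind the look-alikes: they are no part of the job. Of the things like the cup, leave any that is red; of the rest the larger one is meant. Leave any brown or turquoise look-alike of the soap_dish alone.

How it is judged:
By the outcome, as a careful person would: the job done as asked, in the order asked, and still so for the second after the job is handed in, with the robot touching nothing.
It also fails if it takes over 128 s, if anything falls off the work surface, if the arm or the gripper's body presses on something with over 40 N, if the wrist force passes 120 N, or if a joint passes its speed limit or range.

## Working session

There is one attempt and no reset: what is moved stays moved. The work goes in short steps, Python scripts to look and compute and a tool call to move; the robot and the scene stay as the last step left them, time stands still between calls to the robot, and variables do not carry over. Pictures are saved under pics/ and viewed, and the job is handed in when it is done.

Besides the shell and the picture viewer there is one more tool, called after "Emit:" in YAML: its name, and indented under it one key for each argument. send_rows: Moves the arm, as the interface text tells. Its arguments: {"type":"object","properties":{"increments":{"type":"array","items":{"type":"array","items":{"type":"array","items":{"type":"number"}}}},"hand":{"type":"number"}},"required":["increments"]}

```bash
mkdir -p pics
cat > h.py <<'E'
from workcell import bot, viewer, order
import numpy as np, cv2
from scipy.spatial.transform import Rotation as R
def cam(n):
    c=viewer.camera(n); np.savez('%s.npz'%n,**{k:np.array(v) for k,v in c.items()}); return c
def load(n): return dict(np.load('%s.npz'%n))
def cloud(c):
    z=c['range_z']; K=c['camera_matrix']; v,u=np.mgrid[:z.shape[0],:z.shape[1]]
    p=np.stack([(u-K[0,2])/K[0,0]*z,(v-K[1,2])/K[1,1]*z,z],-1)
    r=np.array(c['rotation']); 
    if r.shape!=(3,3): r=R.from_quat(r).as_matrix()
    return p@r.T+c['eye']
def save(im,n): cv2.imwrite('pics/'+n,cv2.cvtColor(np.ascontiguousarray(im),cv2.COLOR_RGB2BGR))
E
python3 - <<'E'
from h import *
for n in('top','side'):
    c=cam(n); save(c['image'],n+'0.png'); print(n,c['eye'],np.array(c['rotation']),c['camera_matrix'])
o=bot.get_obs(); print(o)
E
```

```text
top [ 0.46043411 -0.03674201  1.03392202] [-0.68335163  0.72237729 -0.0775247   0.0720522 ] [[387.67614974   0.         317.99233173]
 [  0.         387.67614974 205.38717571]
 [  0.           0.           1.        ]]
side [ 0.45237108 -1.20533906  0.74508213] [ 0.86521188 -0.07911234  0.03986379 -0.49351852] [[394.30335136   0.         313.00712298]
 [  0.         394.30335136 201.15753464]
 [  0.           0.           1.        ]]
{'clock': 0.1, 'joint_pos': array([1.12999671e+00, 2.41340430e-01, 3.84530901e-03, 1.33522512e+00,
       8.75747126e-06, 1.57080903e+00]), 'joint_vel': array([ 0.00139688, -0.00293312,  0.00233246,  0.00077053, -0.00070165,
       -0.00043366]), 'tau': array([-3.17893807e-05, -3.73138332e+01,  2.53009665e+01,  1.08945463e-02,
       -5.26686210e-05, -9.41398639e-06]), 'eef_pos': array([0.21307286, 0.4516638 , 0.22139542]), 'tool_rot': array([ 8.44592492e-01,  5.35408813e-01, -8.14799262e-04,  5.11352159e-04]), 'ft_force': array([-0.8985937 ,  0.10042977, -0.43825488]), 'ft_torque': array([-0.03178222, -0.01505368,  0.05768021]), 'grip_width': 0.08528483010128218}
```

View pics/top0.png

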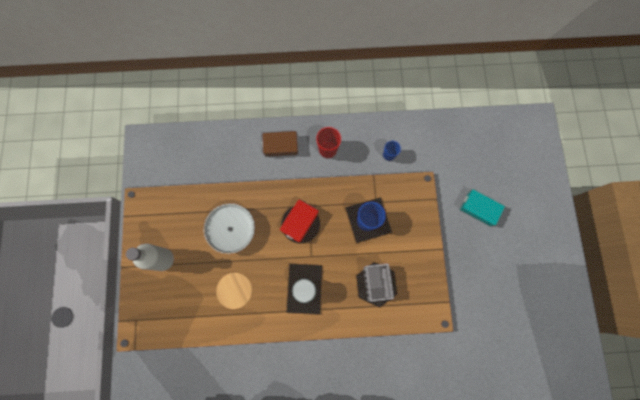

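View pics/side0.png

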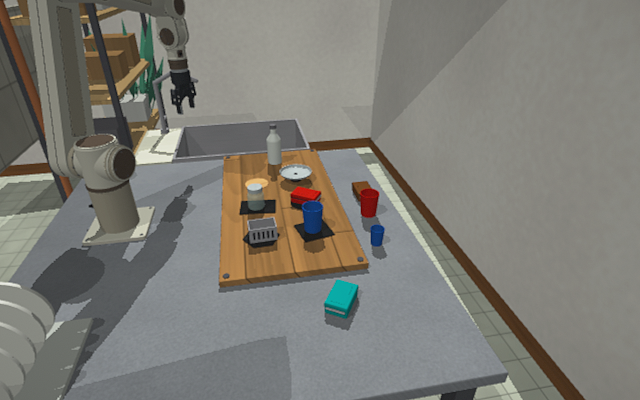

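The top picture shows these items:
- **Lid:** (230,228), with the bare spot at (234,291).
- **Soap dish:** red, on the round mat at (300,222).
- **Cup:** blue, on the square mat at (371,215).
- **Jar:** on the oblong mat at (304,290).
- **Pad holder:** on the hexagonal mat at (379,284).

Cup candidates are blue (371,215), small blue (391,150) and red (329,142); the larger blue one at (371,215) is meant. Soap dish candidates are red (300,222), brown (281,143) and turquoise (483,208); the red one is meant. I'll confirm both in a crop.

Run:
```python
from h import *
c=load('top'); save(cv2.resize(c['image'][185:320,265:420],None,fx=5,fy=4.4*5/4.4*0.88,interpolation=cv2.INTER_CUBIC)[:600],'crop1.png')
P=cloud(c)
# ortho rectified height map at 1mm
for nm,(u,v) in dict(cup=(371,215),sm=(391,150),dish=(300,222),jar=(304,290),pad=(379,284),lid=(230,228),bare=(234,291),bottle=(150,257)).items():
    print(nm,P[v,u].round(3), P[v-3:v+4,u-3:u+4,2].max().round(3))
# ortho images: at z=0.026 plane
K=c['camera_matrix'];Rm=R.from_quat(c['rotation']).as_matrix()
def ortho(z,x0=.36,x1=.74,y0=-.27,y1=.27,s=1200):
    xs=np.arange(x1,x0,-1/s);ys=np.arange(y1,y0,-1/s)
    Y,X=np.meshgrid(ys,xs); W=np.stack([X,Y,np.full_like(X,z)],-1)-c['eye']
    q=W@Rm; u=q[...,0]/q[...,2]*K[0,0]+K[0,2]; v=q[...,1]/q[...,2]*K[1,1]+K[1,2]
    return cv2.remap(c['image'],u.astype(np.float32),v.astype(np.float32),cv2.INTER_CUBIC)
o=ortho(.026); 
for i,x in enumerate(np.arange(.74,.36,-.05)): cv2.putText(o,'%.2f'%x,(0,int(i*60)+5),0,.4,(255,255,0)); cv2.line(o,(0,i*60),(10,i*60),(255,255,0))
print(o.shape); save(o,'ortho26.png')
```

```text
cup [ 0.642 -0.189  0.03 ] 0.05
sm [ 0.829 -0.264  0.003] 0.027
dish [ 0.629 -0.002  0.058] 0.065
jar [ 0.46  -0.006  0.107] 0.11
pad [ 0.464 -0.194  0.028] 0.032
lid [0.625 0.179 0.048] 0.051
bare [0.467 0.176 0.021] 1.034
bottle [0.553 0.341 0.142] 0.148
(456, 648, 3)
```

View pics/ortho26.png

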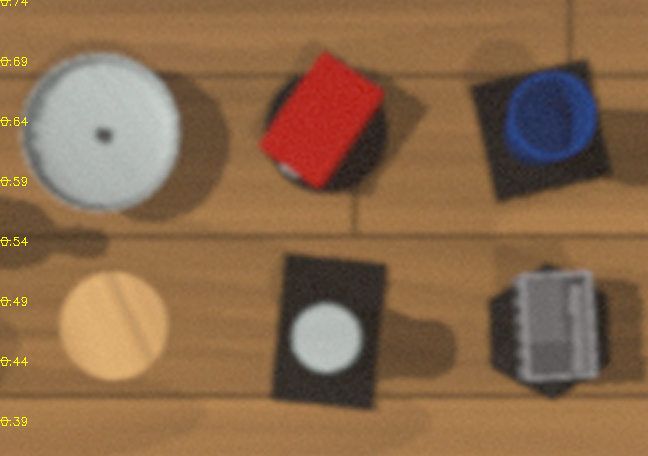

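View pics/crop1.png

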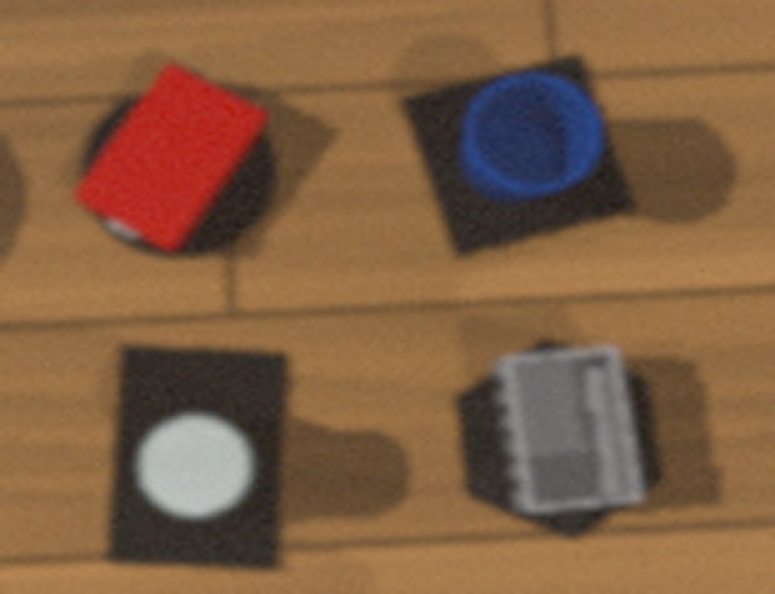

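The crop confirms the large blue cup on the square mat and the red dish on the round mat. Next I'll fit the mats and objects precisely.

```bash
cat >> h.py <<'E'
def ortho(c,z,x0=.36,x1=.74,y0=-.27,y1=.27,s=1000):
    K=c['camera_matrix'];Rm=R.from_quat(c['rotation']).as_matrix()
    xs=np.arange(x1,x0,-1/s);ys=np.arange(y1,y0,-1/s)
    Y,X=np.meshgrid(ys,xs); q=(np.stack([X,Y,np.full_like(X,z)],-1)-c['eye'])@Rm
    u=q[...,0]/q[...,2]*K[0,0]+K[0,2]; v=q[...,1]/q[...,2]*K[1,1]+K[1,2]
    return cv2.remap(c['image'],u.astype(np.float32),v.astype(np.float32),cv2.INTER_CUBIC),X,Y
def inside(shape,X,Y,p):
    a=p[2]; dx=X-p[0];dy=Y-p[1]; u=dx*np.cos(a)+dy*np.sin(a); v=-dx*np.sin(a)+dy*np.cos(a)
    if shape[0]=='r': return np.maximum(abs(u)-shape[1]/2,abs(v)-shape[2]/2)
    if shape[0]=='c': return np.hypot(u,v)-shape[1]/2
    if shape[0]=='h': return np.max([abs(u*np.cos(t)+v*np.sin(t)) for t in(0,np.pi/3,2*np.pi/3)],0)-shape[1]/2
def fit(shape,X,Y,pos,neg,p0):
    from scipy.optimize import minimize
    def f(p):
        s=1/(1+np.exp(np.clip(inside(shape,X,Y,p)/.0015,-50,50)))
        return (neg*s).sum()+(pos*(1-s)).sum()
    best=min((minimize(f,[p0[0],p0[1],a],method='Nelder-Mead',options=dict(initial_simplex=[[p0[0],p0[1],a],[p0[0]+.008,p0[1],a],[p0[0],p0[1]+.008,a],[p0[0],p0[1],a+.2]])) for a in p0[2]),key=lambda r:r.fun)
    return best.x,best.fun
E
python3 - <<'E'
from h import *
c=load('top')
def masks(z,cx,cy,r=.085):
    o,X,Y=ortho(c,z,cx-r,cx+r,cy-r,cy+r); h=cv2.cvtColor(o,cv2.COLOR_RGB2HSV).astype(int); return o.astype(int),h,X,Y
# mats
for n,sh,p in [('oblong',('r',.124,.086),(.465,0,(0,-.1,.1))),('square',('r',.1,.1),(.63,-.18,(0,.2,.4,-.2))),('round',('c',.104),(.63,0,(0,))),('hex',('h',.1),(.465,-.18,(0,.2,-.2,.4)))]:
    o,h,X,Y=masks(.026,p[0],p[1])
    dark=(o.max(-1)<75)&(h[...,1]<90)
    wood=(h[...,0]>5)&(h[...,0]<25)&(h[...,1]>90)
    x,f=fit(sh,X,Y,dark,wood,p); print(n,x.round(4),np.degrees(x[2]).round(1),f.round(0),dark.sum())
    v=o.astype(np.uint8).copy(); v[abs(inside(sh,X,Y,x))<.0007]=[0,255,0]; 
    save(cv2.resize(v,(380,380)),'m_%s.png'%n)
for n,z,sh,p,fn in [('dish',.060,('r',.096,.062),(.63,0,(-.7,-.5,-.3)),lambda o,h:(o[...,0]>150)&(o[...,1]<90)),
  ('cup',.111,('c',.066),(.642,-.189,(0,)),lambda o,h:(h[...,0]>100)&(h[...,0]<130)&(h[...,1]>120)),
  ('jar',.106,('c',.052),(.46,-.006,(0,)),lambda o,h:(o.min(-1)>140)),
  ('pad',.074,('r',.084,.056),(.467,-.19,(0,.1,-.1)),lambda o,h:(o.max(-1)>85)&(h[...,1]<60))]:
    o,h,X,Y=masks(z,p[0],p[1])
    m=fn(o,h); x,f=fit(sh,X,Y,m,~m,p); print(n,x.round(4),np.degrees(x[2]).round(1),f.round(0),m.sum())
    v=o.astype(np.uint8).copy(); v[abs(inside(sh,X,Y,x))<.0007]=[0,255,0]; 
    save(cv2.resize(v,(380,380)),'m_%s.png'%n)
I=[cv2.imread('pics/m_%s.png'%n) for n in 'oblong square round hex dish cup jar pad'.split()]
cv2.imwrite('pics/fits.png',cv2.resize(np.vstack([np.hstack(I[:4]),np.hstack(I[4:])]),(800,400)))
E
```

```text
oblong [ 0.4637 -0.0036 -0.1009] -5.8 1423.0 6345
square [ 0.6321 -0.1813  0.2237] 12.8 1196.0 4100
round [ 0.634  -0.0024  0.0336] 1.9 1018.0 1041
hex [ 0.4648 -0.1879 -0.4813] -27.6 812.0 1981
dish [ 0.6347  0.0019 -0.5988] -34.3 798.0 5450
cup [ 0.6271 -0.1756 -0.0327] -1.9 763.0 3631
jar [ 0.4587 -0.0043 -0.0287] -1.6 356.0 1998
pad [ 0.4682 -0.1862  0.0525] 3.0 899.0 5402
```

View pics/fits.png

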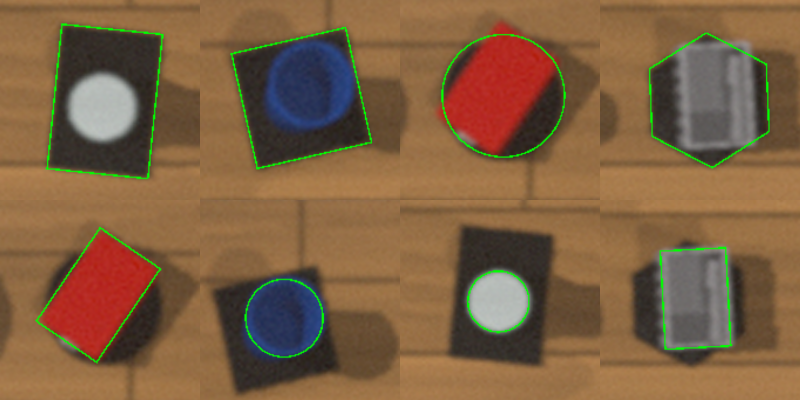

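```bash
cat > go.py <<'E'
import sys
from h import *
X,Y,Z,yaw=map(float,sys.argv[1:5]); 
o=bot.get_obs(); M=R.from_quat(o['tool_rot']).as_matrix(); p=o['eef_pos']
cy=np.degrees(np.arctan2(M[1,0],M[0,0])); turn=(cy-yaw+90)%180-90  # +turn about tool z lowers yaw
if len(sys.argv)>5: turn=cy-yaw
d=np.array([X,Y,Z])-p
print('t %.2f pos %s yaw %.1f tilt %.2f w %.4f F %s q6 %.2f'%(o['clock'],p.round(4),cy,np.degrees(np.arccos(-M[2,2])),o['grip_width'],o['ft_force'].round(1),o['joint_pos'][5]))
print('delta tool',(M.T@d).round(4),'turn',turn.round(1),'dist',np.linalg.norm(d).round(3),'rows>=',np.ceil(np.linalg.norm(d)/.05),np.ceil(abs(turn)/8.59))
E
python3 go.py .459 -.004 .2 64.7
```

```text
t 0.10 pos [0.2131 0.4517 0.2214] yaw 64.7 tilt 0.11 w 0.0853 F [-0.9  0.1 -0.4] q6 1.57
delta tool [-0.3071  0.4168  0.022 ] turn 0.0 dist 0.518 rows>= 11.0 1.0
```

Emit:
send_rows:
  increments:
    - [[-0.028,0.038,0.002,0],[-0.028,0.038,0.002,0],[-0.028,0.038,0.002,0],[-0.028,0.038,0.002,0],[-0.028,0.038,0.002,0],[-0.028,0.038,0.002,0],[-0.028,0.038,0.002,0],[-0.028,0.038,0.002,0]]
  hand: -1

```text
clock: 0.9
eef_pos: [0.396, 0.1133, 0.2017]
tool_rot: [0.84, 0.542, -0.002, 0.0]
ft_force: [0.2, 0.3, 0.2]
grip_width: 0.0856
```

```bash
python3 go.py .459 -.004 .14 64.7
```

```text
t 0.90 pos [0.396  0.1133 0.2017] yaw 65.6 tilt 0.26 w 0.0856 F [0.2 0.3 0.2] q6 0.71
delta tool [-0.0805  0.1059  0.0619] turn 0.9 dist 0.147 rows>= 3.0 1.0
```

Emit:
send_rows:
  increments:
    - [[-0.022,0.029,0.015,0.5],[-0.022,0.029,0.015,0.4],[-0.022,0.029,0.015,0],[-0.014,0.02,0.015,0],[0,0,0,0],[0,0,0,0],[0,0,0,0],[0,0,0,0]]

```text
clock: 1.7
eef_pos: [0.4609, -0.0142, 0.1387]
tool_rot: [0.847, 0.531, -0.003, -0.0]
ft_force: [0.1, 0.9, 1.5]
grip_width: 0.0852
```

```bash
python3 go.py .459 -.004 .052 64.7
python3 - <<'E'
from h import *
c=cam('top'); save(cv2.resize(c['image'][180:340,200:440],None,fx=3,fy=3),'a1.png')
E
```

```text
t 1.70 pos [ 0.4609 -0.0142  0.1387] yaw 64.1 tilt 0.32 w 0.0852 F [0.1 0.9 1.5] q6 0.42
delta tool [ 0.0088 -0.0058  0.0866] turn -0.6 dist 0.087 rows>= 2.0 1.0
```

View pics/a1.png

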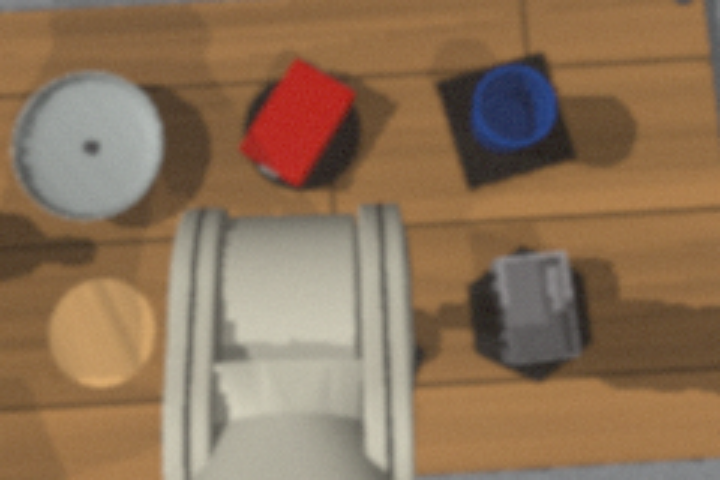

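Emit:
send_rows:
  increments:
    - [[0.005,-0.003,0,-0.6],[0.004,-0.003,0,0],[0,0,0.015,0],[0,0,0.015,0],[0,0,0.015,0],[0,0,0.012,0],[0,0,0,0],[0,0,0,0]]

```text
clock: 2.55
eef_pos: [0.4605, 0.0037, 0.0839]
tool_rot: [0.842, 0.54, 0.001, 0.001]
ft_force: [-0.5, 0.3, -0.3]
grip_width: 0.0851
```

```bash
python3 go.py .459 -.004 .052 64.7
```

```text
t 2.55 pos [0.4605 0.0037 0.0839] yaw 65.4 tilt 0.18 w 0.0851 F [-0.5  0.3 -0.3] q6 0.44
delta tool [-0.0076  0.0018  0.0319] turn 0.7 dist 0.033 rows>= 1.0 1.0
```

Emit:
send_rows:
  increments:
    - [[-0.006,0.001,0,0.5],[0,0,0,0],[0,0,0.01,0],[0,0,0.01,0],[0,0,0.01,0],[0,0,0,0],[0,0,0,0],[0,0,0,0]]

```text
clock: 3.35
eef_pos: [0.4599, -0.0024, 0.0529]
tool_rot: [0.844, 0.536, 0.002, 0.002]
ft_force: [0.4, 0.2, 1.0]
grip_width: 0.0854
```

```bash
python3 go.py .459 -.004 .052 64.7
```

```text
t 3.35 pos [ 0.4599 -0.0024  0.0529] yaw 64.8 tilt 0.33 w 0.0854 F [0.4 0.2 1. ] q6 0.43
delta tool [-0.0018 -0.0002  0.0009] turn 0.1 dist 0.002 rows>= 1.0 1.0
```

Emit:
send_rows:
  increments:
    - [[-0.001,0,0,0],[0,0,0,0],[0,0,0,0],[0,0,0,0],[0,0,0,0],[0,0,0,0],[0,0,0,0],[0,0,0,0]]
  hand: 1

```text
clock: 4.15
eef_pos: [0.46, -0.0037, 0.0541]
tool_rot: [0.844, 0.536, 0.003, 0.003]
ft_force: [-0.9, 0.3, 0.0]
grip_width: 0.0548
```

Emit:
send_rows:
  increments:
    - [[0,0,0,0],[0,0,-0.006,0],[0,0,-0.012,0],[0,0,-0.015,0],[0,0,-0.012,0],[0,0,0,0],[0,0,0,0],[0,0,0,0]]

```text
clock: 4.95
eef_pos: [0.4581, -0.0034, 0.1]
tool_rot: [0.844, 0.536, 0.001, 0.001]
ft_force: [-0.7, -0.3, -2.5]
grip_width: 0.0549
```

```bash
python3 - <<'E'
from h import *
c=cam('side'); save(cv2.resize(c['image'][140:280,190:350],None,fx=4,fy=4),'a2.png')
E
python3 go.py .468 .175 .12 64.7
```

```text
t 5.00 pos [ 0.4579 -0.0034  0.0998] yaw 64.8 tilt 0.19 w 0.0549 F [ 0.3  0.2 -2.7] q6 0.43
delta tool [ 0.1658 -0.0666 -0.0203] turn 0.1 dist 0.18 rows>= 4.0 1.0
```

View pics/a2.png

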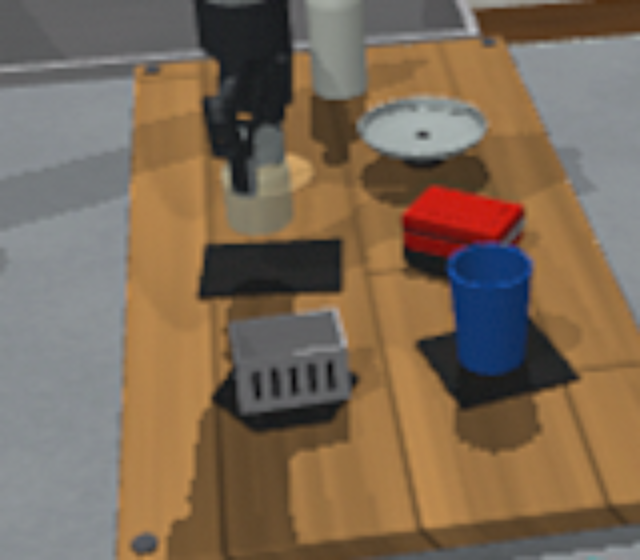

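Emit:
send_rows:
  increments:
    - [[0.02,-0.008,-0.005,0],[0.035,-0.014,-0.005,0],[0.04,-0.016,-0.005,0],[0.035,-0.014,0,0],[0.02,-0.008,0,0],[0,0,0,0],[0,0,0,0],[0,0,0,0]]

```text
clock: 5.8
eef_pos: [0.4649, 0.1616, 0.1094]
tool_rot: [0.845, 0.534, -0.004, 0.0]
ft_force: [-0.3, -0.3, -2.6]
grip_width: 0.0544
```

```bash
python3 go.py .468 .175 .0495 64.7
```

```text
t 5.80 pos [0.4649 0.1616 0.1094] yaw 64.6 tilt 0.42 w 0.0544 F [-0.3 -0.3 -2.6] q6 0.78
delta tool [ 0.0138 -0.0027  0.0598] turn -0.1 dist 0.061 rows>= 2.0 1.0
```

Emit:
send_rows:
  increments:
    - [[0.009,-0.002,0,0],[0.004,0,0.006,0],[0,0,0.015,0],[0,0,0.015,0],[0,0,0.01,0],[0,0,0,0],[0,0,0,0],[0,0,0,0]]

```text
clock: 6.6
eef_pos: [0.4698, 0.1715, 0.0609]
tool_rot: [0.847, 0.531, -0.004, 0.0]
ft_force: [0.3, 0.1, -1.7]
grip_width: 0.0547
```

```bash
python3 go.py .468 .175 .0495 64.7
```

```text
t 6.60 pos [0.4698 0.1715 0.0609] yaw 64.2 tilt 0.43 w 0.0547 F [ 0.3  0.1 -1.7] q6 0.80
delta tool [ 0.0024 -0.0031  0.0113] turn -0.5 dist 0.012 rows>= 1.0 1.0
```

Emit:
send_rows:
  increments:
    - [[0.002,-0.002,0.003,0],[0,0,0.003,0],[0,0,0.002,0],[0,0,0.002,0],[0,0,0.001,0],[0,0,0,0],[0,0,0,0],[0,0,0,0]]

```text
clock: 7.4
eef_pos: [0.4701, 0.175, 0.0507]
tool_rot: [0.847, 0.531, -0.002, 0.001]
ft_force: [0.6, 0.9, -1.2]
grip_width: 0.0546
```

Emit:
send_rows:
  increments:
    - [[0,0,0.001,0],[0,0,0.001,0],[0,0,0.001,0],[0,0,0,0],[0,0,0,0],[0,0,0,0],[0,0,0,0],[0,0,0,0]]

```text
clock: 8.2
eef_pos: [0.4704, 0.1752, 0.0502]
tool_rot: [0.847, 0.531, -0.001, 0.001]
ft_force: [-0.5, 0.2, -1.0]
grip_width: 0.0547
```

Emit:
send_rows:
  increments:
    - [[0,0,0.002,0],[0,0,0.002,0],[0,0,0,0],[0,0,0,0],[0,0,0,0],[0,0,0,0],[0,0,0,0],[0,0,0,0]]

```text
clock: 9.0
eef_pos: [0.4705, 0.1753, 0.0501]
tool_rot: [0.847, 0.531, -0.0, 0.001]
ft_force: [-1.3, -1.0, 1.3]
grip_width: 0.0549
```

Contact: the height no longer drops and the force sign has changed. Releasing slowly.

Emit:
send_rows:
  increments:
    - [[0,0,0,0],[0,0,0,0],[0,0,0,0],[0,0,-0.015,0],[0,0,-0.03,0],[0,0,-0.04,0],[0,0,-0.03,0],[0,0,0,0]]
  hand: -1

```text
clock: 9.8
eef_pos: [0.4701, 0.1753, 0.1681]
tool_rot: [0.847, 0.531, -0.001, 0.001]
ft_force: [0.3, 0.9, 0.1]
grip_width: 0.0856
```

```bash
python3 - <<'E'
from h import *
c=cam('side'); save(cv2.resize(c['image'][140:280,190:350],None,fx=4,fy=4),'a3.png')
E
python3 go.py .635 .002 .15 55.7
```

```text
t 9.85 pos [0.4691 0.1749 0.1662] yaw 64.2 tilt 0.32 w 0.0852 F [-0.1 -0.4 -1.2] q6 0.81
delta tool [-0.0833  0.2247  0.0161] turn 8.5 dist 0.24 rows>= 5.0 1.0
```

View pics/a3.png

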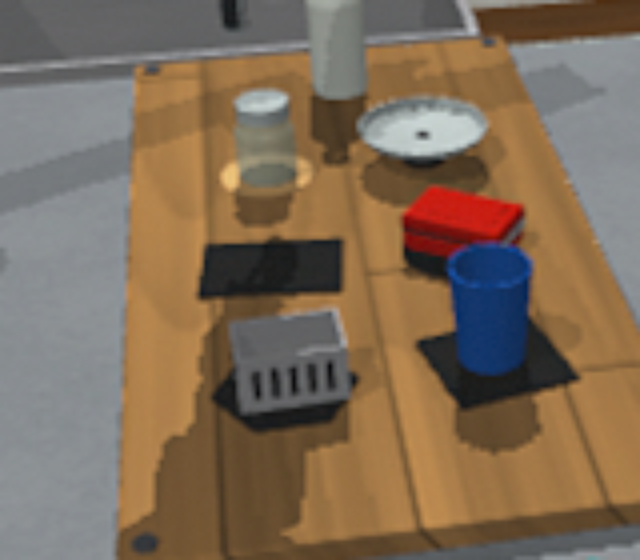

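Emit:
send_rows:
  increments:
    - [[0,0,0,4.3],[-0.005,0.02,0,4.2],[-0.01,0.045,0.002,0],[-0.01,0.048,0.004,0],[-0.01,0.048,0.004,0],[-0.01,0.045,0.004,0],[-0.005,0.02,0,0],[0,0,0,0]]

```text
clock: 10.65
eef_pos: [0.628, 0.001, 0.1393]
tool_rot: [0.884, 0.467, -0.009, -0.002]
ft_force: [0.1, 0.8, 0.6]
grip_width: 0.0853
```

```bash
python3 - <<'E'
from h import *
c=cam('side'); save(cv2.resize(c['image'][140:280,190:350],None,fx=4,fy=4),'a4.png')
E
python3 go.py .635 .002 .09 55.7
```

```text
t 10.70 pos [0.6267 0.002  0.1389] yaw 55.7 tilt 1.18 w 0.0857 F [-0.  -0.3 -0.2] q6 0.60
delta tool [0.0054 0.0075 0.0487] turn -0.0 dist 0.05 rows>= 1.0 1.0
```

Emit:
send_rows:
  increments:
    - [[0.005,0.007,0,0],[0,0,0,0],[0,0,0.015,0],[0,0,0.015,0],[0,0,0.012,0],[0,0,0,0],[0,0,0,0],[0,0,0,0]]

```text
clock: 11.5
eef_pos: [0.6312, 0.0104, 0.096]
tool_rot: [0.882, 0.472, -0.011, -0.004]
ft_force: [-1.2, -0.6, 1.2]
grip_width: 0.0856
```

```bash
python3 go.py .635 .002 .039 55.7
```

```text
t 11.50 pos [0.6312 0.0104 0.096 ] yaw 56.3 tilt 1.31 w 0.0856 F [-1.2 -0.6  1.2] q6 0.61
delta tool [-0.004   0.0088  0.0569] turn 0.6 dist 0.058 rows>= 2.0 1.0
```

View pics/a4.png

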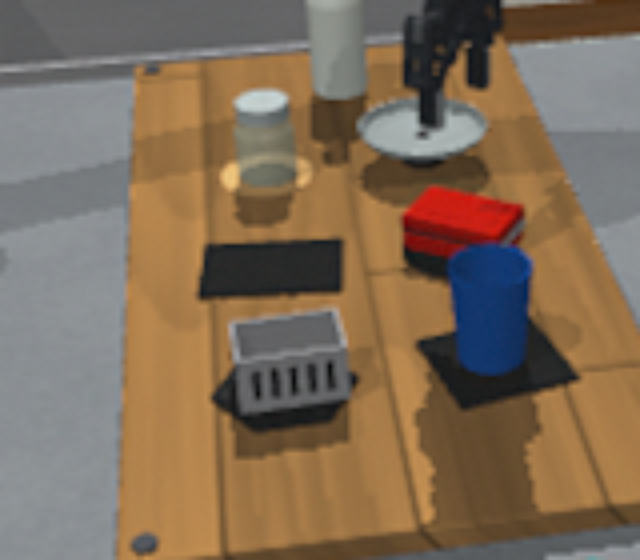

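Emit:
send_rows:
  increments:
    - [[-0.003,0.008,0,0.5],[0,0,0,0],[0,0,0.012,0],[0,0,0.012,0],[0,0,0.01,0],[0,0,0,0],[0,0,0,0],[0,0,0,0]]

```text
clock: 12.3
eef_pos: [0.6363, 0.0022, 0.0596]
tool_rot: [0.884, 0.467, -0.01, -0.004]
ft_force: [-0.9, 0.4, -1.0]
grip_width: 0.0856
```

```bash
python3 go.py .635 .002 .039 55.7
```

```text
t 12.30 pos [0.6363 0.0022 0.0596] yaw 55.7 tilt 1.24 w 0.0856 F [-0.9  0.4 -1. ] q6 0.60
delta tool [-0.0006 -0.0006  0.0206] turn 0.0 dist 0.021 rows>= 1.0 1.0
```

Emit:
send_rows:
  increments:
    - [[0,0,0.008,0],[0,0,0.006,0],[0,0,0.005,0],[0,0,0.002,0],[0,0,0,0],[0,0,0,0],[0,0,0,0],[0,0,0,0]]

```text
clock: 13.1
eef_pos: [0.6366, 0.0024, 0.0377]
tool_rot: [0.884, 0.467, -0.009, -0.003]
ft_force: [0.5, -0.9, -0.5]
grip_width: 0.0853
```

```bash
python3 go.py .635 .002 .039 55.7
```

```text
t 13.10 pos [0.6366 0.0024 0.0377] yaw 55.7 tilt 1.13 w 0.0853 F [ 0.5 -0.9 -0.5] q6 0.60
delta tool [-0.0013 -0.0011 -0.0012] turn 0.0 dist 0.002 rows>= 1.0 1.0
```

Emit:
send_rows:
  increments:
    - [[0,0,0,0],[0,0,0,0],[0,0,0,0],[0,0,0,0],[0,0,0,0],[0,0,0,0],[0,0,0,0],[0,0,0,0]]
  hand: 1

```text
clock: 13.9
eef_pos: [0.637, 0.0023, 0.0387]
tool_rot: [0.884, 0.467, -0.009, -0.003]
ft_force: [0.1, -0.2, 0.2]
grip_width: 0.0601
```

```bash
python3 go.py .4637 -.0036 .11 84.2; python3 go.py .4637 -.0036 .11 -95.8 1
```

```text
t 13.90 pos [0.637  0.0023 0.0387] yaw 55.7 tilt 1.06 w 0.0601 F [ 0.1 -0.2  0.2] q6 0.60
delta tool [-0.1033 -0.1409 -0.0681] turn -28.5 dist 0.187 rows>= 4.0 4.0
t 13.90 pos [0.637  0.0023 0.0387] yaw 55.7 tilt 1.06 w 0.0601 F [ 0.1 -0.2  0.2] q6 0.60
delta tool [-0.1033 -0.1409 -0.0681] turn 151.5 dist 0.187 rows>= 4.0 18.0
```

Emit:
send_rows:
  increments:
    - [[0,0,-0.006,0],[0,0,-0.015,0],[0,0,-0.02,0],[0,0,-0.02,-7],[0,0,-0.01,-7],[0,0,0,-7],[0,0,0,-6],[0,0,0,0]]

```text
clock: 14.7
eef_pos: [0.6375, 0.0026, 0.1136]
tool_rot: [0.744, 0.668, -0.008, -0.006]
ft_force: [-0.0, -0.2, -0.7]
grip_width: 0.06
```

```bash
python3 go.py .4637 -.0036 .09 84.2
```

```text
t 14.70 pos [0.6375 0.0026 0.1136] yaw 83.8 tilt 1.18 w 0.0600 F [-0.  -0.2 -0.7] q6 0.11
delta tool [-0.0249 -0.1716  0.0271] turn -0.4 dist 0.176 rows>= 4.0 1.0
```

Emit:
send_rows:
  increments:
    - [[-0.004,-0.025,0,-0.4],[-0.006,-0.04,0.004,0],[-0.006,-0.04,0.006,0],[-0.005,-0.038,0.006,0],[-0.002,-0.018,0.004,0],[0,0,0,0],[0,0,0,0],[0,0,0,0]]

```text
clock: 15.5
eef_pos: [0.47, -0.0032, 0.0959]
tool_rot: [0.748, 0.664, -0.007, -0.005]
ft_force: [0.2, -0.9, -0.0]
grip_width: 0.0601
```

```bash
python3 - <<'E'
from h import *
c=cam('side'); save(cv2.resize(c['image'][140:280,190:350],None,fx=4,fy=4),'a5.png')
E
python3 go.py .465 -.0036 .045 84.2
```

```text
t 15.55 pos [ 0.4705 -0.0031  0.0959] yaw 83.2 tilt 0.99 w 0.0598 F [-0.1 -0.4 -1. ] q6 0.11
delta tool [-0.0009 -0.0046  0.051 ] turn -1.0 dist 0.051 rows>= 2.0 1.0
```

View pics/a5.png

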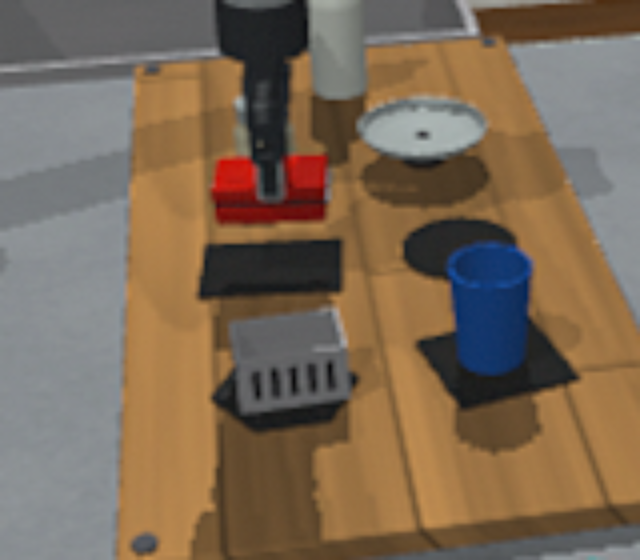

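Emit:
send_rows:
  increments:
    - [[-0.001,-0.004,0,-1],[0,0,0,0],[0,0,0.012,0],[0,0,0.014,0],[0,0,0.012,0],[0,0,0.004,0],[0,0,0,0],[0,0,0,0]]

```text
clock: 16.35
eef_pos: [0.4718, -0.0038, 0.0538]
tool_rot: [0.742, 0.671, -0.005, -0.003]
ft_force: [-0.6, -0.4, -1.6]
grip_width: 0.06
```

```bash
python3 go.py .465 -.0036 .0385 84.2
```

```text
t 16.35 pos [ 0.4718 -0.0038  0.0538] yaw 84.2 tilt 0.65 w 0.0600 F [-0.6 -0.4 -1.6] q6 0.09
delta tool [-0.0004 -0.0066  0.0154] turn 0.0 dist 0.017 rows>= 1.0 1.0
```

Emit:
send_rows:
  increments:
    - [[0,-0.006,0,0],[0,0,0,0],[0,0,0.005,0],[0,0,0.004,0],[0,0,0.003,0],[0,0,0,0],[0,0,0,0],[0,0,0,0]]

```text
clock: 17.15
eef_pos: [0.4665, -0.0032, 0.0425]
tool_rot: [0.742, 0.671, -0.004, -0.002]
ft_force: [-0.0, 0.1, -1.6]
grip_width: 0.0602
```

```bash
python3 go.py .465 -.0036 .0385 84.2
```

```text
t 17.15 pos [ 0.4665 -0.0032  0.0425] yaw 84.2 tilt 0.47 w 0.0602 F [-0.   0.1 -1.6] q6 0.10
delta tool [-0.0006 -0.0014  0.004 ] turn 0.0 dist 0.004 rows>= 1.0 1.0
```

Emit:
send_rows:
  increments:
    - [[0,-0.001,0.002,0],[0,0,0.002,0],[0,0,0.002,0],[0,0,0.002,0],[0,0,0,0],[0,0,0,0],[0,0,0,0],[0,0,0,0]]

```text
clock: 17.95
eef_pos: [0.4663, -0.003, 0.0395]
tool_rot: [0.742, 0.671, -0.002, -0.0]
ft_force: [0.1, -0.4, -0.6]
grip_width: 0.0602
```

Emit:
send_rows:
  increments:
    - [[0,0,0.002,0],[0,0,0.002,0],[0,0,0.002,0],[0,0,0,0],[0,0,0,0],[0,0,0,0],[0,0,0,0],[0,0,0,0]]

```text
clock: 18.75
eef_pos: [0.4672, -0.003, 0.039]
tool_rot: [0.742, 0.671, -0.002, 0.001]
ft_force: [0.2, -0.9, 1.8]
grip_width: 0.0599
```

Contact made. Release and lift.

Emit:
send_rows:
  increments:
    - [[0,0,0,0],[0,0,0,0],[0,0,0,0],[0,0,-0.01,0],[0,0,-0.03,0],[0,0,-0.04,0],[0,0,-0.035,0],[0,0,0,0]]
  hand: -1

```text
clock: 19.55
eef_pos: [0.4658, -0.0026, 0.1585]
tool_rot: [0.742, 0.671, -0.003, -0.001]
ft_force: [2.1, -0.2, -0.3]
grip_width: 0.0856
```

```bash
python3 go.py .4701 .1753 .14 84.2
```

```text
t 19.55 pos [ 0.4658 -0.0026  0.1585] yaw 84.3 tilt 0.40 w 0.0856 F [ 2.1 -0.2 -0.3] q6 0.10
delta tool [ 0.1775 -0.0135  0.0178] turn 0.1 dist 0.179 rows>= 4.0 1.0
```

Emit:
send_rows:
  increments:
    - [[0.02,-0.002,0,0],[0.04,-0.003,0.003,0],[0.045,-0.004,0.005,0],[0.045,-0.003,0.005,0],[0.02,-0.002,0.003,0],[0,0,0,0],[0,0,0,0],[0,0,0,0]]

```text
clock: 20.35
eef_pos: [0.4707, 0.1719, 0.1448]
tool_rot: [0.743, 0.669, -0.001, 0.002]
ft_force: [-0.3, 0.9, -0.2]
grip_width: 0.0856
```

```bash
python3 go.py .4701 .1753 .048 84.2
python3 - <<'E'
from h import *
c=cam('top'); save(cv2.resize(c['image'][180:340,200:440],None,fx=3,fy=3),'a6.png')
o,X,Y=ortho(c,.060,.38,.55,-.09,.08); o=o.astype(int); m=(o[...,0]>150)&(o[...,1]<90)
x,f=fit(('r',.096,.062),X,Y,m,~m,(.465,-.003,(-.1,0))); print(x.round(4),np.degrees(x[2]),m.sum())
E
```

```text
t 20.35 pos [0.4707 0.1719 0.1448] yaw 84.0 tilt 0.27 w 0.0856 F [-0.3  0.9 -0.2] q6 0.46
delta tool [ 0.0037 -0.0012  0.0967] turn -0.2 dist 0.097 rows>= 2.0 1.0
[ 0.467  -0.0008 -0.1335] -7.6508435402691495 3106
```

View pics/a6.png

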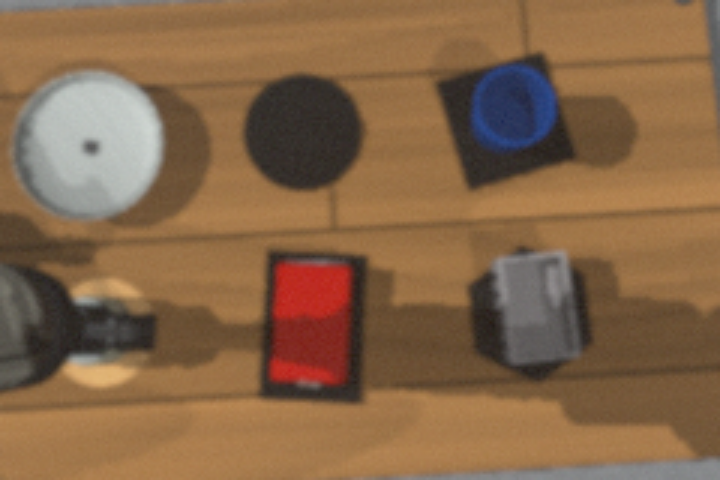

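Emit:
send_rows:
  increments:
    - [[0.003,-0.001,0,0],[0,0,0,0],[0,0,0.015,0],[0,0,0.02,0],[0,0,0.02,0],[0,0,0.015,0],[0,0,0,0],[0,0,0,0]]

```text
clock: 21.2
eef_pos: [0.4729, 0.1695, 0.0755]
tool_rot: [0.747, 0.665, 0.001, 0.004]
ft_force: [-0.2, -0.3, -0.5]
grip_width: 0.0852
```

```bash
python3 go.py .4701 .1753 .048 84.2
python3 - <<'E'
from h import *
c=load('top')
o,X,Y=ortho(c,.026,.55,.71,-.08,.08); h=cv2.cvtColor(o,cv2.COLOR_RGB2HSV).astype(int); m=(h[...,2]<70)&(h[...,1]<90)
print(X[m].mean(),Y[m].mean(),m.sum(),fit(('c',.104),X,Y,m,~m,(.634,0,(0,))))
E
```

```text
t 21.20 pos [0.4729 0.1695 0.0755] yaw 83.4 tilt 0.43 w 0.0852 F [-0.2 -0.3 -0.5] q6 0.46
delta tool [ 0.0055 -0.0036  0.0274] turn -0.8 dist 0.028 rows>= 1.0 1.0
0.6312139178661031 -0.0020277300937541977 7573 (array([ 0.63121645, -0.00203787,  0.10957772]), np.float64(1070.5196215311976))
```

Emit:
send_rows:
  increments:
    - [[0.005,-0.003,0,-0.8],[0,0,0,0],[0,0,0.01,0],[0,0,0.01,0],[0,0,0.006,0],[0,0,0,0],[0,0,0,0],[0,0,0,0]]

```text
clock: 22.0
eef_pos: [0.4723, 0.1757, 0.0497]
tool_rot: [0.742, 0.671, 0.003, 0.004]
ft_force: [0.6, 0.6, -0.1]
grip_width: 0.0857
```

```bash
python3 go.py .4701 .1753 .048 84.2
```

```text
t 22.00 pos [0.4723 0.1757 0.0497] yaw 84.2 tilt 0.62 w 0.0857 F [ 0.6  0.6 -0.1] q6 0.46
delta tool [-0.0006 -0.0021  0.0017] turn 0.0 dist 0.003 rows>= 1.0 1.0
```

Emit:
send_rows:
  increments:
    - [[0,-0.002,0.002,0],[0,0,0,0],[0,0,0,0],[0,0,0,0],[0,0,0,0],[0,0,0,0],[0,0,0,0],[0,0,0,0]]

```text
clock: 22.8
eef_pos: [0.4709, 0.1761, 0.0484]
tool_rot: [0.742, 0.671, 0.004, 0.005]
ft_force: [-0.4, -0.3, -0.4]
grip_width: 0.0856
```

Emit:
send_rows:
  increments:
    - [[0,0,0,0],[0,0,0,0],[0,0,0,0],[0,0,0,0],[0,0,0,0],[0,0,0,0],[0,0,0,0],[0,0,0,0]]
  hand: 1

```text
clock: 23.6
eef_pos: [0.4714, 0.1761, 0.0492]
tool_rot: [0.742, 0.671, 0.005, 0.005]
ft_force: [0.1, 0.0, 1.1]
grip_width: 0.0552
```

```bash
python3 go.py .6312 -.002 .12 84.2
```

```text
t 23.60 pos [0.4714 0.1761 0.0492] yaw 84.2 tilt 0.79 w 0.0552 F [0.1 0.  1.1] q6 0.46
delta tool [-0.1611  0.1779 -0.0683] turn 0.0 dist 0.25 rows>= 5.0 1.0
```

Emit:
send_rows:
  increments:
    - [[0,0,-0.006,0],[0,0,-0.015,0],[0,0,-0.025,0],[0,0,-0.025,0],[-0.01,0.01,-0.012,0],[-0.025,0.025,0,0],[-0.03,0.033,0,0],[-0.03,0.033,0,0]]

```text
clock: 24.4
eef_pos: [0.5573, 0.0727, 0.1352]
tool_rot: [0.738, 0.675, 0.001, 0.002]
ft_force: [1.4, -0.4, -1.3]
grip_width: 0.0551
```

```bash
python3 go.py .6312 -.002 .10 84.2
```

```text
t 24.40 pos [0.5573 0.0727 0.1352] yaw 84.9 tilt 0.26 w 0.0551 F [ 1.4 -0.4 -1.3] q6 0.22
delta tool [-0.0677  0.0801  0.0357] turn 0.7 dist 0.111 rows>= 3.0 1.0
```

Emit:
send_rows:
  increments:
    - [[-0.025,0.03,0.005,0.7],[-0.022,0.026,0.01,0],[-0.012,0.014,0.01,0],[-0.003,0.004,0.005,0],[0,0,0,0],[0,0,0,0],[0,0,0,0],[0,0,0,0]]

```text
clock: 25.2
eef_pos: [0.6275, -0.0015, 0.1042]
tool_rot: [0.744, 0.669, -0.0, 0.001]
ft_force: [0.1, -0.5, -1.8]
grip_width: 0.0549
```

```bash
python3 go.py .6312 -.002 .0535 84.2
```

```text
t 25.20 pos [ 0.6275 -0.0015  0.1042] yaw 83.9 tilt 0.11 w 0.0549 F [ 0.1 -0.5 -1.8] q6 0.10
delta tool [-0.      0.0037  0.0507] turn -0.3 dist 0.051 rows>= 2.0 1.0
```

Emit:
send_rows:
  increments:
    - [[0,0.005,0,0],[0,0,0,0],[0,0,0.012,0],[0,0,0.014,0],[0,0,0.01,0],[0,0,0.004,0],[0,0,0,0],[0,0,0,0]]

```text
clock: 26.0
eef_pos: [0.6326, 0.0003, 0.0625]
tool_rot: [0.742, 0.67, 0.001, 0.001]
ft_force: [-0.2, -0.2, -1.7]
grip_width: 0.0552
```

```bash
python3 go.py .633 -.002 .0535 84.2
```

```text
t 26.00 pos [6.326e-01 3.000e-04 6.250e-02] yaw 84.1 tilt 0.18 w 0.0552 F [-0.2 -0.2 -1.7] q6 0.10
delta tool [-0.0022  0.0006  0.009 ] turn -0.1 dist 0.009 rows>= 1.0 1.0
```

Emit:
send_rows:
  increments:
    - [[-0.002,0,0.003,0],[0,0,0.003,0],[0,0,0.002,0],[0,0,0.002,0],[0,0,0.002,0],[0,0,0.002,0],[0,0,0,0],[0,0,0,0]]

```text
clock: 26.8
eef_pos: [0.6342, -0.0021, 0.0544]
tool_rot: [0.743, 0.67, 0.003, 0.004]
ft_force: [0.4, 0.2, -1.7]
grip_width: 0.0552
```

```bash
python3 go.py .633 -.002 .0535 84.2
```

```text
t 26.80 pos [ 0.6342 -0.0021  0.0544] yaw 84.1 tilt 0.56 w 0.0552 F [ 0.4  0.2 -1.7] q6 0.10
delta tool [-0.     -0.0013  0.0009] turn -0.1 dist 0.002 rows>= 1.0 1.0
```

Emit:
send_rows:
  increments:
    - [[0,-0.002,0.002,0],[0,0,0.002,0],[0,0,0.002,0],[0,0,0.002,0],[0,0,0,0],[0,0,0,0],[0,0,0,0],[0,0,0,0]]

```text
clock: 27.6
eef_pos: [0.6336, -0.002, 0.0533]
tool_rot: [0.743, 0.67, 0.006, 0.006]
ft_force: [-0.7, 0.2, 2.4]
grip_width: 0.0549
```

Contact. Release and lift.

Emit:
send_rows:
  increments:
    - [[0,0,0,0],[0,0,0,0],[0,0,0,0],[0,0,-0.015,0],[0,0,-0.03,0],[0,0,-0.04,0],[0,0,-0.035,0],[0,0,0,0]]
  hand: -1

```text
clock: 28.4
eef_pos: [0.6304, -0.0017, 0.1737]
tool_rot: [0.743, 0.67, 0.003, 0.004]
ft_force: [0.5, -0.6, -0.7]
grip_width: 0.0854
```

```bash
python3 - <<'E'
from h import *
c=cam('side'); save(cv2.resize(c['image'][140:280,190:350],None,fx=4,fy=4),'a7.png')
c=cam('top'); save(c['image'],'a7t.png')
E
python3 go.py .629 -.178 .17 84.2
```

```text
t 28.50 pos [ 0.6279 -0.0017  0.1688] yaw 84.1 tilt 0.17 w 0.0854 F [ 0.8 -0.8  0.1] q6 0.10
delta tool [-0.1752  0.0192 -0.0009] turn -0.1 dist 0.176 rows>= 4.0 1.0
```

View pics/a7.png

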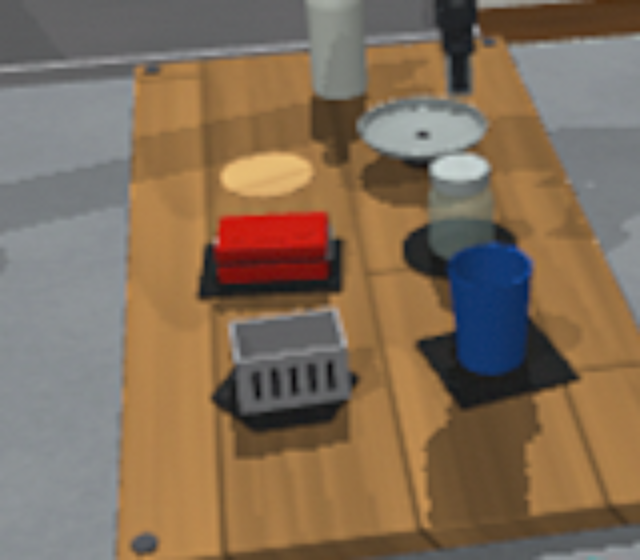

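View pics/a7t.png

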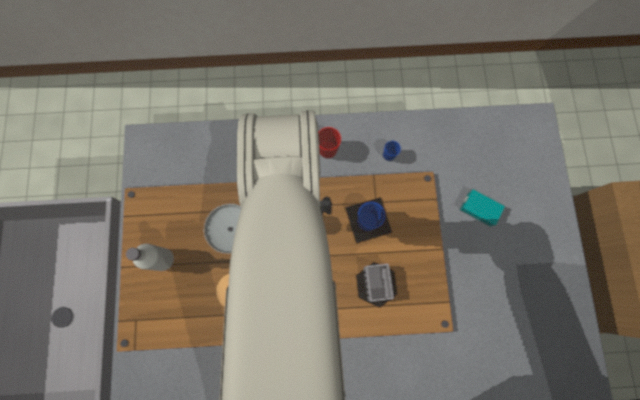

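```bash
cat >> h.py <<'E'
def cupfit(c,p0,zb=.026,r=.09):
    from scipy.optimize import minimize
    o,X,Y=ortho(c,zb+.085,p0[0]-r,p0[0]+r,p0[1]-r,p0[1]+r); h=cv2.cvtColor(o,cv2.COLOR_RGB2HSV).astype(int)
    m=(h[...,0]>100)&(h[...,0]<130)&(h[...,1]>120)
    t=np.linspace(0,2*np.pi,60); E=c['eye']
    def sil(p):
        pts=[]
        for z,rr in((zb,.0265),(zb+.085,.033)):
            q=np.stack([p[0]+rr*np.cos(t),p[1]+rr*np.sin(t)],1); k=(E[2]-zb-.085)/(E[2]-z); pts.append(E[:2]+(q-E[:2])*k)
        pts=np.vstack(pts); uv=np.stack([(Y[0,0]-pts[:,1])*1000,(X[0,0]-pts[:,0])*1000],1)
        hu=cv2.convexHull(uv.astype(np.float32)); M=np.zeros(m.shape,np.uint8); cv2.fillConvexPoly(M,np.round(hu*16).astype(int),255,cv2.LINE_AA,4); return M/255.
    f=lambda p:abs(sil(p)-m).sum()
    b=minimize(f,p0,method='Nelder-Mead',options=dict(initial_simplex=[p0,[p0[0]+.006,p0[1]],[p0[0],p0[1]+.006]])); return b.x,b.fun,m.sum()
E
python3 - <<'E'
from h import *
c=load('top'); print(cupfit(c,[.629,-.178]))
E
```

```text
(array([ 0.62958245, -0.17668629]), np.float64(845.407843137255), np.int64(3118))
```

Emit:
send_rows:
  increments:
    - [[-0.02,0.002,0,0],[-0.035,0.004,0,0],[-0.045,0.005,0,0],[-0.045,0.005,0,0],[-0.025,0.003,0,0],[0,0,0,0],[0,0,0,0],[0,0,0,0]]

```text
clock: 29.3
eef_pos: [0.6222, -0.1747, 0.1523]
tool_rot: [0.741, 0.671, -0.007, -0.009]
ft_force: [0.2, 0.4, -0.1]
grip_width: 0.0855
```

```bash
python3 go.py .6296 -.1767 .061 84.2
```

```text
t 29.30 pos [ 0.6222 -0.1747  0.1523] yaw 84.4 tilt 1.31 w 0.0855 F [ 0.2  0.4 -0.1] q6 -0.17
delta tool [-0.0015  0.0096  0.0911] turn 0.2 dist 0.092 rows>= 2.0 1.0
```

Emit:
send_rows:
  increments:
    - [[-0.001,0.009,0,0],[0,0,0,0],[0,0,0.015,0],[0,0,0.015,0],[0,0,0,0],[0,0,0,0],[0,0,0,0],[0,0,0,0]]

```text
clock: 30.1
eef_pos: [0.6302, -0.1666, 0.1218]
tool_rot: [0.737, 0.676, -0.007, -0.011]
ft_force: [-0.3, 0.1, -0.0]
grip_width: 0.0849
```

```bash
python3 go.py .6296 -.1767 .061 84.2
python3 - <<'E'
from h import *
c=cam('side'); save(cv2.resize(c['image'][140:280,190:350],None,fx=4,fy=4),'a8.png')
E
```

```text
t 30.10 pos [ 0.6302 -0.1666  0.1218] yaw 85.1 tilt 1.45 w 0.0849 F [-0.3  0.1 -0. ] q6 -0.17
delta tool [-0.0104  0.0018  0.0607] turn 0.9 dist 0.062 rows>= 2.0 1.0
```

View pics/a8.png

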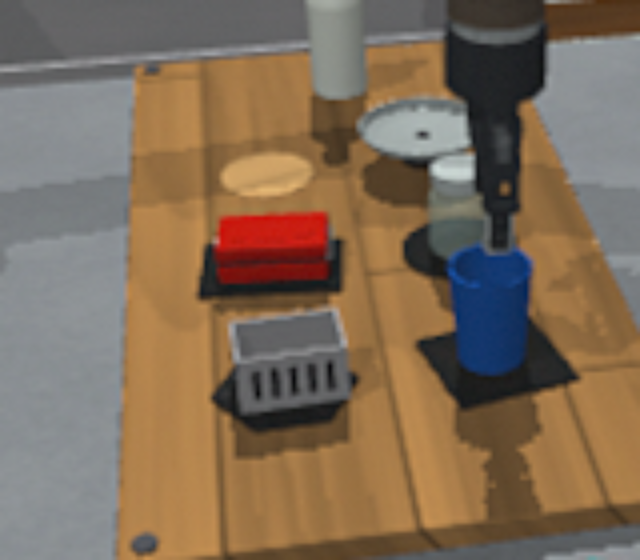

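Emit:
send_rows:
  increments:
    - [[-0.005,0.001,0,0.9],[-0.005,0,0,0],[0,0,0,0],[0,0,0,0],[0,0,0,0],[0,0,0,0],[0,0,0,0],[0,0,0,0]]

```text
clock: 30.95
eef_pos: [0.631, -0.1787, 0.1233]
tool_rot: [0.743, 0.669, -0.006, -0.01]
ft_force: [-0.0, 0.5, -0.2]
grip_width: 0.0853
```

```bash
python3 go.py .6296 -.1767 .061 84.2
python3 - <<'E'
from h import *
c=cam('side'); save(cv2.resize(c['image'][180:250,270:350],None,fx=7,fy=7),'a9.png')
E
```

```text
t 30.95 pos [ 0.631  -0.1787  0.1233] yaw 84.0 tilt 1.30 w 0.0853 F [-0.   0.5 -0.2] q6 -0.17
delta tool [ 0.0016 -0.0002  0.0623] turn -0.2 dist 0.062 rows>= 2.0 1.0
```

View pics/a9.png

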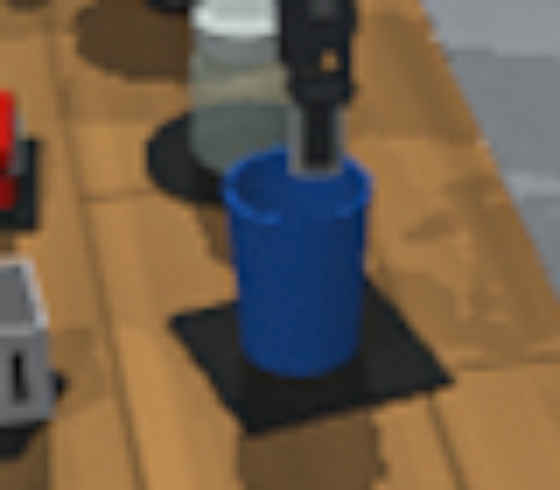

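```bash
cat >> h.py <<'E'
def proj(c,p):
    q=(np.array(p)-c['eye'])@R.from_quat(c['rotation']).as_matrix(); K=c['camera_matrix']; return (q[...,:2]/q[...,2:]*[K[0,0],K[1,1]]+K[:2,2])
E
python3 - <<'E'
from h import *
c=load('side'); 
t=np.linspace(0,2*np.pi,100)
f=lambda u,v:((u-270)*7,(v-180)*7)
for z,rr in((.111,.033),(.026,.0265)):
    q=proj(c,np.stack([.6296+rr*np.cos(t),-.1767+rr*np.sin(t),0*t+z],1)); print('cup',f(q[:,0].min(),q[:,1].min()),f(q[:,0].max(),q[:,1].max()))
M=R.from_quat(bot.get_obs()['tool_rot']).as_matrix(); p=bot.get_obs()['eef_pos']
for s in(-.045,.045):
  for dz in (-.005,.011):
    print(s,dz,f(*proj(c,p+M@[s,0,dz])))
E
```

```text
cup (np.float64(224.03604188240058), np.float64(140.82023030631774)) (np.float64(373.23395807276773), np.float64(218.31607066650773))
cup (np.float64(242.55731401953693), np.float64(304.9217191530971)) (np.float64(358.2535366947882), np.float64(370.72605947664))
-0.045 -0.005 (np.float64(310.0401071145202), np.float64(201.0848809278071))
-0.045 0.011 (np.float64(309.4743962336614), np.float64(232.85656909400853))
0.045 -0.005 (np.float64(295.0727260727041), np.float64(96.21634815271744))
0.045 0.011 (np.float64(294.63908518751833), np.float64(126.72311718603976))
```

Emit:
send_rows:
  increments:
    - [[0.001,0,0,0],[0,0,0.01,0],[0,0,0.015,0],[0,0,0.015,0],[0,0,0.01,0],[0,0,0,0],[0,0,0,0],[0,0,0,0]]

```text
clock: 31.8
eef_pos: [0.6297, -0.1766, 0.0695]
tool_rot: [0.743, 0.669, -0.006, -0.01]
ft_force: [0.2, -0.1, -0.1]
grip_width: 0.0855
```

```bash
python3 go.py .6296 -.1767 .057 84.2
```

```text
t 31.80 pos [ 0.6297 -0.1766  0.0695] yaw 84.0 tilt 1.33 w 0.0855 F [ 0.2 -0.1 -0.1] q6 -0.17
delta tool [-0.0001  0.0002  0.0125] turn -0.2 dist 0.013 rows>= 1.0 1.0
```

Emit:
send_rows:
  increments:
    - [[0,0,0.007,0],[0,0,0.005,0],[0,0,0,0],[0,0,0,0],[0,0,0,0],[0,0,0,0],[0,0,0,0],[0,0,0,0]]

```text
clock: 32.6
eef_pos: [0.6311, -0.1771, 0.0589]
tool_rot: [0.743, 0.669, -0.005, -0.008]
ft_force: [-0.4, 0.7, -0.4]
grip_width: 0.0856
```

Emit:
send_rows:
  increments:
    - [[0,0,0,0],[0,0,0,0],[0,0,0,0],[0,0,0,0],[0,0,0,0],[0,0,0,0],[0,0,0,0],[0,0,0,0]]
  hand: 1

```text
clock: 33.4
eef_pos: [0.6316, -0.1772, 0.0599]
tool_rot: [0.743, 0.669, -0.005, -0.007]
ft_force: [0.4, -0.8, 0.8]
grip_width: 0.0637
```

```bash
python3 go.py .468 .175 .13 84.2
```

```text
t 33.40 pos [ 0.6316 -0.1772  0.0599] yaw 84.1 tilt 0.99 w 0.0637 F [ 0.4 -0.8  0.8] q6 -0.17
delta tool [ 0.3335 -0.2004 -0.0657] turn -0.1 dist 0.395 rows>= 8.0 1.0
```

Emit:
send_rows:
  increments:
    - [[0,0,-0.005,0],[0,0,-0.01,0],[0,0,-0.015,0],[0,0,-0.015,0],[0,0,-0.015,0],[0,0,-0.01,0],[0,0,0,0],[0,0,0,0]]

```text
clock: 34.2
eef_pos: [0.6325, -0.1774, 0.135]
tool_rot: [0.743, 0.669, -0.005, -0.007]
ft_force: [0.3, -0.2, -0.8]
grip_width: 0.0638
```

```bash
python3 go.py .468 .175 .13 84.2;python3 - <<'E'
from h import *
c=cam('side'); save(cv2.resize(c['image'][140:280,190:350],None,fx=4,fy=4),'a10.png')
E
```

```text
t 34.20 pos [ 0.6325 -0.1774  0.135 ] yaw 84.1 tilt 1.02 w 0.0638 F [ 0.3 -0.2 -0.8] q6 -0.17
delta tool [ 0.3335 -0.2     0.0095] turn -0.1 dist 0.389 rows>= 8.0 1.0
```

View pics/a10.png

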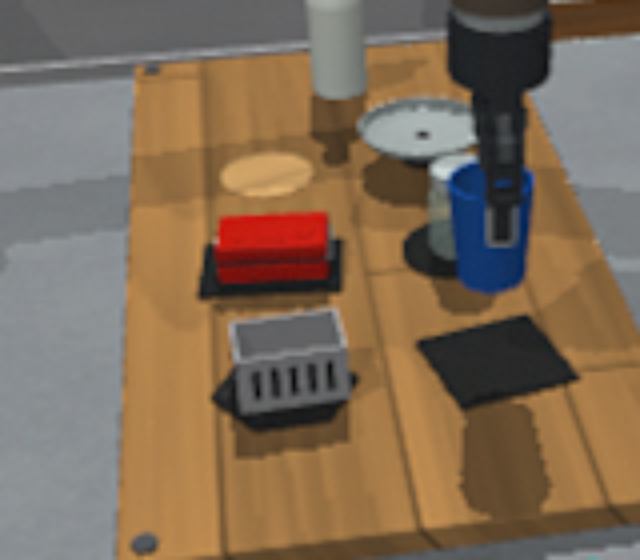

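Emit:
send_rows:
  increments:
    - [[0,0,-0.02,0],[0,0,-0.02,0],[0.01,-0.015,-0.005,0],[0.025,-0.02,0,0],[0.035,-0.022,0,0],[0.038,-0.023,0,0],[0.038,-0.023,0,0],[0.038,-0.023,0,0]]

```text
clock: 35.05
eef_pos: [0.5222, 0.0194, 0.1757]
tool_rot: [0.746, 0.665, -0.009, -0.012]
ft_force: [1.0, 0.4, -1.2]
grip_width: 0.0636
```

```bash
python3 go.py .468 .175 .13 84.2
```

```text
t 35.05 pos [0.5222 0.0194 0.1757] yaw 83.4 tilt 1.71 w 0.0636 F [ 1.   0.4 -1.2] q6 0.15
delta tool [ 0.1482 -0.0703  0.0483] turn -0.8 dist 0.171 rows>= 4.0 1.0
```

Emit:
send_rows:
  increments:
    - [[0.036,-0.018,0.01,-0.8],[0.036,-0.018,0.012,0],[0.032,-0.014,0.012,0],[0.018,-0.009,0.01,0],[0,0,0,0],[0,0,0,0],[0,0,0,0],[0,0,0,0]]

```text
clock: 35.85
eef_pos: [0.4671, 0.1543, 0.1295]
tool_rot: [0.739, 0.673, -0.011, -0.014]
ft_force: [0.3, 0.6, -1.0]
grip_width: 0.0634
```

```bash
python3 go.py .468 .175 .059 84.2
```

```text
t 35.85 pos [0.4671 0.1543 0.1295] yaw 84.6 tilt 2.04 w 0.0634 F [ 0.3  0.6 -1. ] q6 0.40
delta tool [0.0206 0.0015 0.0706] turn 0.4 dist 0.074 rows>= 2.0 1.0
```

Emit:
send_rows:
  increments:
    - [[0.012,0.001,0,0.4],[0.008,0,0.005,0],[0,0,0.015,0],[0,0,0.015,0],[0,0,0.015,0],[0,0,0.006,0],[0,0,0,0],[0,0,0,0]]

```text
clock: 36.65
eef_pos: [0.4732, 0.1768, 0.0727]
tool_rot: [0.744, 0.668, -0.008, -0.013]
ft_force: [0.3, -0.6, -0.7]
grip_width: 0.0636
```

```bash
python3 go.py .468 .175 .056 84.2
```

```text
t 36.65 pos [0.4732 0.1768 0.0727] yaw 83.9 tilt 1.73 w 0.0636 F [ 0.3 -0.6 -0.7] q6 0.45
delta tool [-0.0024 -0.0044  0.0168] turn -0.3 dist 0.018 rows>= 1.0 1.0
```

Emit:
send_rows:
  increments:
    - [[-0.002,-0.004,0.003,0],[0,0,0.004,0],[0,0,0.004,0],[0,0,0.003,0],[0,0,0.002,0],[0,0,0,0],[0,0,0,0],[0,0,0,0]]

```text
clock: 37.45
eef_pos: [0.4698, 0.1758, 0.0576]
tool_rot: [0.744, 0.668, -0.006, -0.012]
ft_force: [-0.2, 0.5, -1.2]
grip_width: 0.0636
```

```bash
python3 go.py .468 .175 .056 84.2
```

```text
t 37.45 pos [0.4698 0.1758 0.0576] yaw 83.9 tilt 1.54 w 0.0636 F [-0.2  0.5 -1.2] q6 0.45
delta tool [-0.001  -0.0016  0.0016] turn -0.3 dist 0.002 rows>= 1.0 1.0
```

Emit:
send_rows:
  increments:
    - [[0,0,0.002,0],[0,0,0.002,0],[0,0,0.002,0],[0,0,0.002,0],[0,0,0,0],[0,0,0,0],[0,0,0,0],[0,0,0,0]]

```text
clock: 38.25
eef_pos: [0.4709, 0.1761, 0.0566]
tool_rot: [0.744, 0.668, -0.004, -0.01]
ft_force: [0.7, -0.5, 0.0]
grip_width: 0.0634
```

Emit:
send_rows:
  increments:
    - [[0,0,0.002,0],[0,0,0.002,0],[0,0,0.002,0],[0,0,0,0],[0,0,0,0],[0,0,0,0],[0,0,0,0],[0,0,0,0]]

```text
clock: 39.05
eef_pos: [0.4716, 0.1764, 0.0559]
tool_rot: [0.744, 0.668, -0.003, -0.01]
ft_force: [-0.7, 0.7, 3.5]
grip_width: 0.0636
```

Contact at +3.5 N. Release and lift.

Emit:
send_rows:
  increments:
    - [[0,0,0,0],[0,0,0,0],[0,0,0,0],[0,0,-0.015,0],[0,0,-0.03,0],[0,0,-0.04,0],[0,0,-0.035,0],[0,0,0,0]]
  hand: -1

```text
clock: 39.85
eef_pos: [0.4718, 0.1744, 0.1768]
tool_rot: [0.744, 0.668, -0.006, -0.011]
ft_force: [0.6, -0.1, 0.4]
grip_width: 0.0853
```

```bash
python3 go.py .4682 -.1862 .14 93
python3 - <<'E'
from h import *
c=cam('side'); save(cv2.resize(c['image'][140:280,190:350],None,fx=4,fy=4),'a11.png')
E
```

```text
t 39.85 pos [0.4718 0.1744 0.1768] yaw 83.8 tilt 1.44 w 0.0853 F [ 0.6 -0.1  0.4] q6 0.45
delta tool [-0.3591  0.036   0.0338] turn -9.2 dist 0.362 rows>= 8.0 2.0
```

View pics/a11.png

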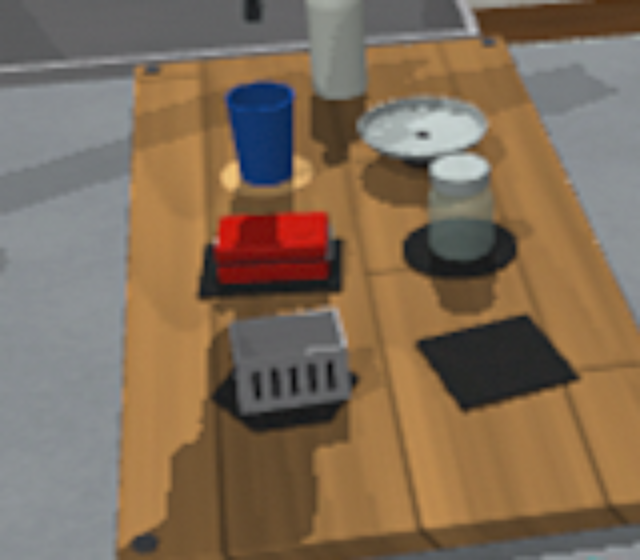

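Emit:
send_rows:
  increments:
    - [[0,0,0,-4.6],[-0.015,-0.001,0,-4.6],[-0.035,-0.002,0.003,0],[-0.048,-0.003,0.005,0],[-0.049,-0.003,0.005,0],[-0.049,-0.003,0.005,0],[-0.049,-0.003,0.005,0],[-0.049,-0.003,0.005,0]]

```text
clock: 40.7
eef_pos: [0.4647, -0.1213, 0.1342]
tool_rot: [0.68, 0.733, -0.01, -0.017]
ft_force: [0.3, -0.6, 0.0]
grip_width: 0.0854
```

```bash
python3 go.py .4682 -.1862 .13 93
```

```text
t 40.70 pos [ 0.4647 -0.1213  0.1342] yaw 94.3 tilt 2.25 w 0.0854 F [ 0.3 -0.6  0. ] q6 -0.33
delta tool [-0.065  -0.0012  0.0036] turn 1.3 dist 0.065 rows>= 2.0 1.0
```

Emit:
send_rows:
  increments:
    - [[-0.03,0,0,1.3],[-0.02,-0.001,0,0],[-0.007,0,0,0],[0,0,0,0],[0,0,0,0],[0,0,0,0],[0,0,0,0],[0,0,0,0]]

```text
clock: 41.5
eef_pos: [0.4613, -0.1809, 0.1256]
tool_rot: [0.69, 0.723, -0.013, -0.023]
ft_force: [0.3, 0.1, -0.0]
grip_width: 0.0854
```

```bash
cat >> go.py <<'E'
print('tilt about tool x,y deg', np.degrees([-M[2,1]*-1, M[2,0]*-1]).round(2), 'toolz',M[:,2].round(4))
E
python3 go.py .4682 -.1862 .09 93
python3 - <<'E'
from h import *
c=cam('top'); save(cv2.resize(c['image'][180:340,200:440],None,fx=3,fy=3),'a12.png')
E
```

```text
t 41.50 pos [ 0.4613 -0.1809  0.1256] yaw 92.6 tilt 3.06 w 0.0854 F [ 0.3  0.1 -0. ] q6 -0.42
delta tool [-0.0062  0.0084  0.0351] turn -0.4 dist 0.037 rows>= 1.0 1.0
tilt about tool x,y deg [-2.91 -0.94] toolz [-0.0515  0.014  -0.9986]
```

View pics/a12.png

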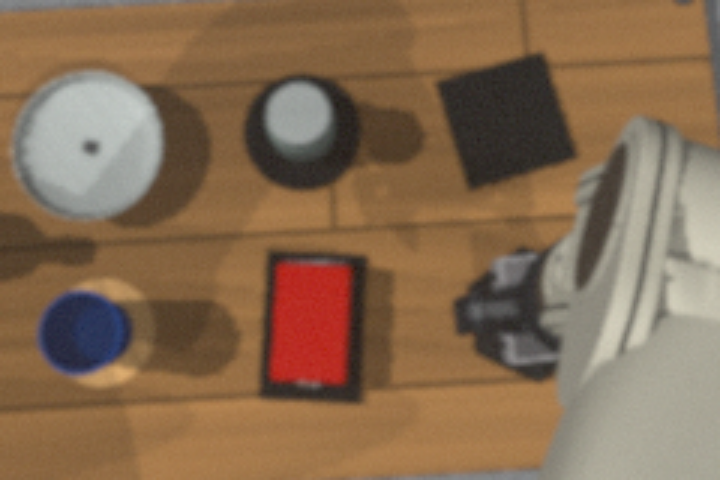

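Run:
```python
from h import *
c=load('top')
def g(z,p,sh,fn):
    o,X,Y=ortho(c,z,p[0]-.085,p[0]+.085,p[1]-.085,p[1]+.085); h=cv2.cvtColor(o,cv2.COLOR_RGB2HSV).astype(int); o=o.astype(int)
    m=fn(o,h); x,f=fit(sh,X,Y,m,~m,p); print(x.round(4),np.degrees(x[2]).round(1),f,m.sum())
dark=lambda o,h:(h[...,2]<75)&(h[...,1]<90)
def g2():
    o,X,Y=ortho(c,.026,.545,.72,-.243,-.1); h=cv2.cvtColor(o,cv2.COLOR_RGB2HSV).astype(int); m=dark(o,h); n,l,s,ce=cv2.connectedComponentsWithStats(m.astype(np.uint8)); k=1+np.argmax(s[1:,4]); m=l==k
    x,f=fit(('r',.1,.1),X,Y,m,~m,(.632,-.181,(.2,))); print('sq',x.round(4),np.degrees(x[2]),f,m.sum(),X[m].mean(),Y[m].mean())
g2()
g(.060,(.465,-.003,(-.1,)),('r',.096,.062),lambda o,h:(o[...,0]>110)&(o[...,1]<90)&(h[...,1]>150))
g(.106,(.631,-.002,(0,)),('c',.052),lambda o,h:(o.min(-1)>120)&(h[...,1]<60))
print(cupfit(c,[.47,.175],.022,.07))
```

```text
sq [ 0.6317 -0.1812  0.228 ] 13.064594657425152 1184.8618974413293 9051 0.6316282178764776 -0.18100342503590772
[ 0.4664 -0.0022 -0.1038] -5.9 690.1875046735458 5903
[ 0.6321 -0.0014  0.1255] 7.2 358.0300249898413 2009
(array([0.4750034 , 0.16588276]), np.float64(2414.827450980392), np.int64(1480))
```

Emit:
send_rows:
  increments:
    - [[-0.004,0.007,0,-0.4],[0,0,0,0],[0,0,0.01,0],[0,0,0.012,0],[0,0,0.01,0],[0,0,0,0],[0,0,0,0],[0,0,0,0]]

```text
clock: 42.35
eef_pos: [0.4678, -0.1837, 0.0907]
tool_rot: [0.687, 0.726, -0.012, -0.023]
ft_force: [-0.8, -0.3, 0.1]
grip_width: 0.0856
```

```bash
python3 go.py .4682 -.1862 .04 93
```

```text
t 42.35 pos [ 0.4678 -0.1837  0.0907] yaw 93.1 tilt 3.04 w 0.0856 F [-0.8 -0.3  0.1] q6 -0.43
delta tool [-0.0034  0.0028  0.0505] turn 0.1 dist 0.051 rows>= 2.0 1.0
tilt about tool x,y deg [-2.88 -0.96] toolz [-0.0512  0.014  -0.9986]
```

Emit:
send_rows:
  increments:
    - [[-0.003,0.003,0,0],[0,0,0.01,0],[0,0,0.01,0],[0,0,0.01,0],[0,0,0.005,0],[0,0,0,0],[0,0,0,0],[0,0,0,0]]

```text
clock: 43.15
eef_pos: [0.4696, -0.1864, 0.0526]
tool_rot: [0.687, 0.726, -0.012, -0.023]
ft_force: [0.2, 0.1, 1.1]
grip_width: 0.0854
```

```bash
python3 go.py .4682 -.1862 .04 93;  python3 - <<'E'
from h import *
c=cam('side'); save(cv2.resize(c['image'][190:260,220:300],None,fx=7,fy=7),'a13.png')
E
```

```text
t 43.15 pos [ 0.4696 -0.1864  0.0526] yaw 93.1 tilt 3.01 w 0.0854 F [0.2 0.1 1.1] q6 -0.43
delta tool [ 0.0001 -0.0007  0.0126] turn 0.1 dist 0.013 rows>= 1.0 1.0
tilt about tool x,y deg [-2.86 -0.95] toolz [-0.0507  0.0139 -0.9986]
```

View pics/a13.png

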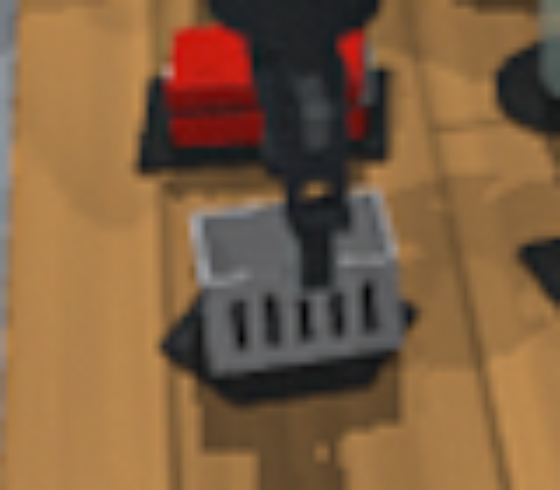

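Emit:
send_rows:
  increments:
    - [[0,0,0.007,0],[0,0,0.006,0],[0,0,0.002,0],[0,0,0,0],[0,0,0,0],[0,0,0,0],[0,0,0,0],[0,0,0,0]]

```text
clock: 44.0
eef_pos: [0.4697, -0.1865, 0.0373]
tool_rot: [0.687, 0.726, -0.012, -0.022]
ft_force: [0.3, 0.3, -0.5]
grip_width: 0.0854
```

Emit:
send_rows:
  increments:
    - [[0,0,0,0],[0,0,0,0],[0,0,0,0],[0,0,0,0],[0,0,0,0],[0,0,0,0],[0,0,0,0],[0,0,0,0]]
  hand: 1

```text
clock: 44.8
eef_pos: [0.4702, -0.1868, 0.0379]
tool_rot: [0.687, 0.726, -0.012, -0.021]
ft_force: [0.1, -0.3, 1.0]
grip_width: 0.0549
```

```bash
python3 go.py .6317 -.1812 .11 103
```

```text
t 44.80 pos [ 0.4702 -0.1868  0.0379] yaw 93.1 tilt 2.79 w 0.0549 F [ 0.1 -0.3  1. ] q6 -0.43
delta tool [-0.0022  0.158  -0.0795] turn -9.9 dist 0.177 rows>= 4.0 2.0
tilt about tool x,y deg [-2.66 -0.85] toolz [-0.0471  0.0123 -0.9988]
```

Emit:
send_rows:
  increments:
    - [[0,0,-0.005,0],[0,0,-0.015,0],[0,0,-0.02,0],[0,0,-0.02,-5],[-0.002,0.01,-0.01,-5],[-0.005,0.025,0,0],[-0.006,0.032,0,0],[-0.006,0.032,0,0]]

```text
clock: 45.6
eef_pos: [0.5696, -0.183, 0.1045]
tool_rot: [0.62, 0.784, -0.011, -0.028]
ft_force: [0.2, -0.3, -1.2]
grip_width: 0.0548
```

```bash
python3 go.py .6337 -.1812 .09 103
```

```text
t 45.60 pos [ 0.5696 -0.183   0.1045] yaw 103.3 tilt 3.43 w 0.0548 F [ 0.2 -0.3 -1.2] q6 -0.54
delta tool [-0.0134  0.0634  0.0108] turn 0.3 dist 0.066 rows>= 2.0 1.0
tilt about tool x,y deg [-2.99 -1.67] toolz [-0.0576  0.0163 -0.9982]
```

Emit:
send_rows:
  increments:
    - [[-0.005,0.025,0,0.3],[-0.005,0.018,0,0],[-0.002,0.01,0,0],[0,0,0,0],[0,0,0,0],[0,0,0,0],[0,0,0,0],[0,0,0,0]]

```text
clock: 46.4
eef_pos: [0.6255, -0.1811, 0.0981]
tool_rot: [0.621, 0.783, -0.013, -0.03]
ft_force: [0.3, 0.3, -2.1]
grip_width: 0.0553
```

```bash
python3 go.py .6337 -.1812 .045 103
python3 - <<'E'
from h import *
c=cam('side'); save(cv2.resize(c['image'][140:280,190:350],None,fx=4,fy=4),'a14.png')
E
```

```text
t 46.40 pos [ 0.6255 -0.1811  0.0981] yaw 103.1 tilt 3.78 w 0.0553 F [ 0.3  0.3 -2.1] q6 -0.51
delta tool [-0.0036  0.011   0.0525] turn 0.1 dist 0.054 rows>= 2.0 1.0
tilt about tool x,y deg [-3.29 -1.85] toolz [-0.0633  0.0183 -0.9978]
```

View pics/a14.png

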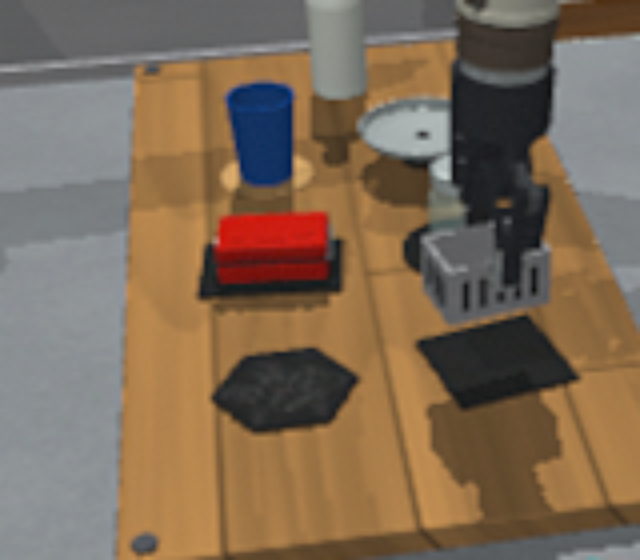

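Run:
```python
from h import *
c=load('side'); o=bot.get_obs(); M=R.from_quat(o['tool_rot']).as_matrix(); p=o['eef_pos']
s=8; u0,v0=285,185; im=cv2.resize(c['image'][v0:v0+60,u0:u0+60],None,fx=s,fy=s,interpolation=cv2.INTER_CUBIC)
im2=im.copy()
# at grasp: TCP (.4702,-.1868,.0379) tilt M0 ; holder pose world yaw 3, centre h
M0=R.from_quat([.687,.726,-.012,-.021]).as_matrix(); 
for (h,col) in (((.4682,-.1862),(0,255,0)),((.4652,-.1862),(255,255,0))):
    a=np.radians(3); H=np.array([[np.cos(a),-np.sin(a),0],[np.sin(a),np.cos(a),0],[0,0,1]])
    T=M0.T@(np.array([h[0],h[1],.026])-[.4702,-.1868,.0379]); Q=M0.T@H
    B=[[sx*.042,sy*.028,z] for sx in(-1,1) for sy in(-1,1) for z in(0,.048)]
    W=np.array([p+M@(T+Q@np.array(b)) for b in B]); uv=(proj(c,W)-[u0,v0])*s
    for i in range(8):
        for j in range(i):
            if bin(i^j).count('1')==1: cv2.line(im2,tuple(uv[i].astype(int)),tuple(uv[j].astype(int)),col,1)
    print(W.mean(0).round(4))
save(np.hstack([im[:, :400],im2[:,:400]]),'a15.png')
```

```text
[ 0.6236 -0.1811  0.1103]
[ 0.6207 -0.1816  0.1103]
```

View pics/a15.png

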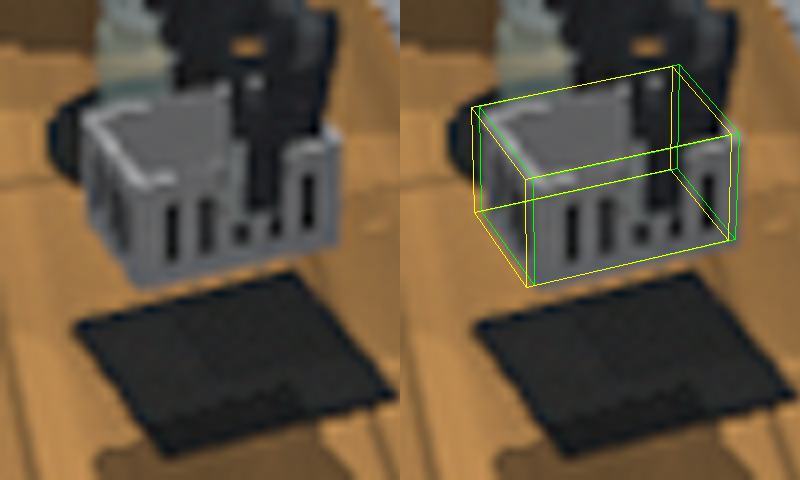

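Emit:
send_rows:
  increments:
    - [[-0.003,0.01,0,0],[0,0,0,0],[0,0,0.012,0],[0,0,0.014,0],[0,0,0.01,0],[0,0,0,0],[0,0,0,0],[0,0,0,0]]

```text
clock: 47.25
eef_pos: [0.6306, -0.1814, 0.0594]
tool_rot: [0.622, 0.783, -0.013, -0.031]
ft_force: [0.0, -0.6, -2.1]
grip_width: 0.0549
```

```bash
python3 go.py .6337 -.1812 .039 103
```

```text
t 47.25 pos [ 0.6306 -0.1814  0.0594] yaw 103.0 tilt 3.89 w 0.0549 F [ 0.  -0.6 -2.1] q6 -0.51
delta tool [-0.0012  0.0043  0.0202] turn 0.0 dist 0.021 rows>= 1.0 1.0
tilt about tool x,y deg [-3.4  -1.89] toolz [-0.0652  0.0187 -0.9977]
```

Emit:
send_rows:
  increments:
    - [[-0.001,0.004,0,0],[0,0,0.005,0],[0,0,0.005,0],[0,0,0.004,0],[0,0,0.003,0],[0,0,0,0],[0,0,0,0],[0,0,0,0]]

```text
clock: 48.05
eef_pos: [0.6349, -0.1813, 0.042]
tool_rot: [0.622, 0.783, -0.013, -0.03]
ft_force: [0.1, -0.1, -2.5]
grip_width: 0.0548
```

```bash
python3 go.py .6337 -.1812 .039 103
```

```text
t 48.05 pos [ 0.6349 -0.1813  0.042 ] yaw 103.0 tilt 3.74 w 0.0548 F [ 0.1 -0.1 -2.5] q6 -0.51
delta tool [ 0.0003 -0.001   0.003 ] turn 0.0 dist 0.003 rows>= 1.0 1.0
tilt about tool x,y deg [-3.27 -1.81] toolz [-0.0628  0.0179 -0.9979]
```

Emit:
send_rows:
  increments:
    - [[0,-0.001,0.002,0],[0,0,0.002,0],[0,0,0.002,0],[0,0,0.002,0],[0,0,0,0],[0,0,0,0],[0,0,0,0],[0,0,0,0]]

```text
clock: 48.85
eef_pos: [0.6343, -0.1818, 0.0388]
tool_rot: [0.622, 0.783, -0.012, -0.028]
ft_force: [0.0, 0.2, -1.4]
grip_width: 0.0548
```

Emit:
send_rows:
  increments:
    - [[0,0,0.002,0],[0,0,0.002,0],[0,0,0.002,0],[0,0,0,0],[0,0,0,0],[0,0,0,0],[0,0,0,0],[0,0,0,0]]

```text
clock: 49.65
eef_pos: [0.6345, -0.1818, 0.0383]
tool_rot: [0.622, 0.783, -0.011, -0.027]
ft_force: [-0.5, 0.9, 1.0]
grip_width: 0.0549
```

Emit:
send_rows:
  increments:
    - [[0,0,0,0],[0,0,0,0],[0,0,0,0],[0,0,-0.015,0],[0,0,-0.03,0],[0,0,-0.04,0],[0,0,-0.035,0],[0,0,0,0]]
  hand: -1

```text
clock: 50.45
eef_pos: [0.6402, -0.1835, 0.1594]
tool_rot: [0.622, 0.783, -0.012, -0.029]
ft_force: [0.8, -1.1, 0.4]
grip_width: 0.0854
```

```bash
python3 go.py .47 .176 .17 90
python3 - <<'E'
from h import *
c=cam('side'); save(cv2.resize(c['image'][140:280,190:350],None,fx=4,fy=4),'a16.png')
c=cam('top'); save(cv2.resize(c['image'][180:340,200:440],None,fx=3,fy=3),'a16t.png')
print(bot.get_obs()['joint_pos'].round(3))
E
```

```text
t 50.45 pos [ 0.6402 -0.1835  0.1594] yaw 103.0 tilt 3.58 w 0.0854 F [ 0.8 -1.1  0.4] q6 -0.51
delta tool [ 0.3888 -0.0847  0.0057] turn 13.0 dist 0.398 rows>= 8.0 2.0
tilt about tool x,y deg [-3.14 -1.71] toolz [-0.0602  0.0167 -0.998 ]
[-2.790e-01  6.690e-01  4.930e-01  1.466e+00 -1.000e-03 -5.070e-01]
```

View pics/a16.png

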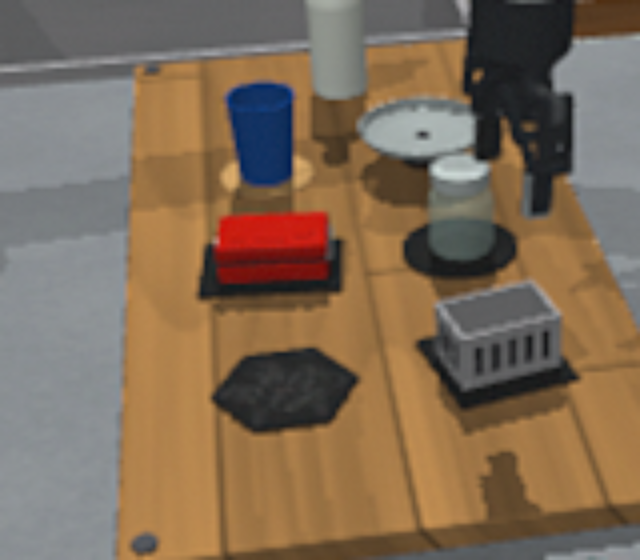

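View pics/a16t.png

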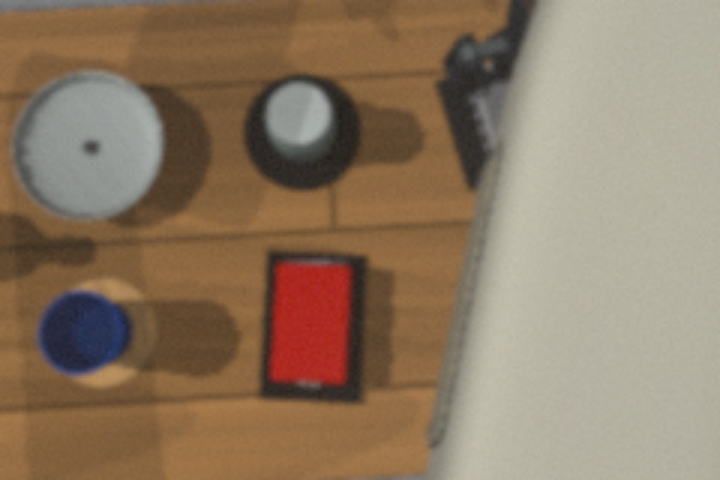

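Emit:
send_rows:
  increments:
    - [[0,-0.01,-0.005,6.5],[0.015,-0.015,-0.005,6.5],[0.035,-0.018,0,0],[0.042,-0.02,0,0],[0.042,-0.02,0,0],[0.042,-0.02,0,0],[0.042,-0.02,0,0],[0.042,-0.018,0,0]]

```text
clock: 51.35
eef_pos: [0.4869, 0.077, 0.1633]
tool_rot: [0.714, 0.699, -0.026, -0.041]
ft_force: [2.0, 1.0, 1.2]
grip_width: 0.0855
```

```bash
python3 go.py .4714 .176 .15 90
python3 - <<'E'
from h import *
c=load('top')
o,X,Y=ortho(c,.107,.4,.55,.1,.25); save(cv2.resize(o,None,fx=4,fy=4),'cup.png')
E
```

```text
t 51.35 pos [0.4869 0.077  0.1633] yaw 88.7 tilt 5.51 w 0.0855 F [2.  1.  1.2] q6 0.15
delta tool [ 0.0984 -0.0162  0.0169] turn -1.3 dist 0.101 rows>= 3.0 1.0
tilt about tool x,y deg [-5.38 -1.13] toolz [-0.0935  0.0218 -0.9954]
```

View pics/cup.png

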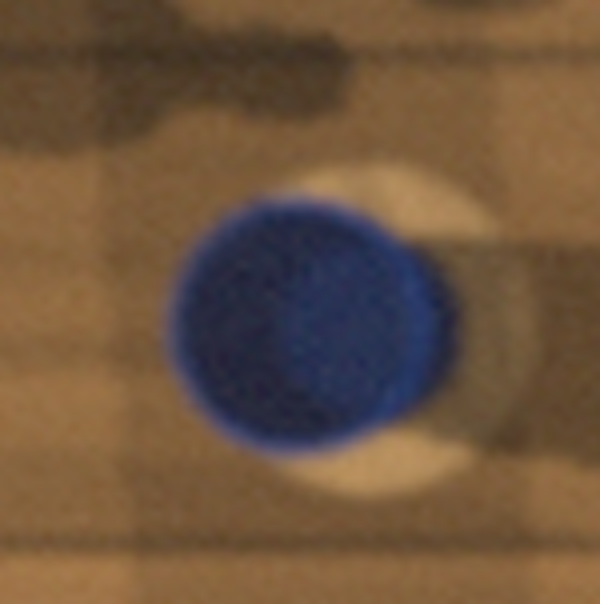

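Emit:
send_rows:
  increments:
    - [[0.03,-0.006,0,-1.3],[0.025,-0.006,0,0],[0.02,-0.004,0,0],[0.01,-0.002,0,0],[0,0,0,0],[0,0,0,0],[0,0,0,0],[0,0,0,0]]

```text
clock: 52.15
eef_pos: [0.4585, 0.1661, 0.1576]
tool_rot: [0.703, 0.709, -0.034, -0.046]
ft_force: [-0.0, -0.3, 0.1]
grip_width: 0.0853
```

```bash
python3 go.py .465 .174 .12 90
```

```text
t 52.15 pos [0.4585 0.1661 0.1576] yaw 90.4 tilt 6.53 w 0.0853 F [-0.  -0.3  0.1] q6 0.30
delta tool [0.0072 0.0107 0.0368] turn 0.4 dist 0.039 rows>= 1.0 1.0
tilt about tool x,y deg [-6.44 -0.94] toolz [-0.1126  0.0155 -0.9935]
```

Emit:
send_rows:
  increments:
    - [[0,0,-0.01,0],[0,0,-0.01,0],[0,0,-0.01,0],[0,0,-0.01,0],[0,0,-0.01,0],[0,0,0,0],[0,0,0,0],[0,0,0,0]]

```text
clock: 52.95
eef_pos: [0.4667, 0.1635, 0.2139]
tool_rot: [0.704, 0.708, -0.032, -0.044]
ft_force: [-0.4, 0.2, 0.5]
grip_width: 0.0856
```

```bash
python3 go.py .465 .174 .12 90
```

```text
t 52.95 pos [0.4667 0.1635 0.2139] yaw 90.2 tilt 6.27 w 0.0856 F [-0.4  0.2  0.5] q6 0.30
delta tool [0.0088 0.0085 0.0937] turn 0.2 dist 0.094 rows>= 2.0 1.0
tilt about tool x,y deg [-6.18 -1.01] toolz [-0.1079  0.017  -0.994 ]
```

Emit:
send_rows:
  increments:
    - [[0,0.01,0.045,0],[0,0,0,0],[0,0,0,0],[0,0,0,0],[0,0,0,0],[0,0,0,0],[0,0,0,0],[0,0,0,0]]

```text
clock: 53.75
eef_pos: [0.4737, 0.1655, 0.1727]
tool_rot: [0.704, 0.708, -0.029, -0.043]
ft_force: [-0.3, 0.3, 0.5]
grip_width: 0.0855
```

```bash
python3 go.py .465 .174 .12 90
```

```text
t 53.75 pos [0.4737 0.1655 0.1727] yaw 90.3 tilt 5.92 w 0.0855 F [-0.3  0.3  0.5] q6 0.30
delta tool [ 0.0075 -0.0033  0.0534] turn 0.3 dist 0.054 rows>= 2.0 1.0
tilt about tool x,y deg [-5.8  -1.14] toolz [-0.1013  0.0193 -0.9947]
```

Emit:
send_rows:
  increments:
    - [[0.007,-0.003,0,0],[0,0,0,0],[0,0,0.015,0],[0,0,0.015,0],[0,0,0,0],[0,0,0,0],[0,0,0,0],[0,0,0,0]]

```text
clock: 54.55
eef_pos: [0.4685, 0.1749, 0.1452]
tool_rot: [0.704, 0.709, -0.027, -0.042]
ft_force: [0.4, 0.7, 0.2]
grip_width: 0.0854
```

```bash
python3 go.py .464 .174 .058 90;  python3 - <<'E'
from h import *
c=cam('side'); save(cv2.resize(c['image'][130:200,220:300],None,fx=7,fy=7),'a17.png')
E
```

```text
t 54.55 pos [0.4685 0.1749 0.1452] yaw 90.3 tilt 5.71 w 0.0854 F [0.4 0.7 0.2] q6 0.32
delta tool [-0.0027  0.004   0.0872] turn 0.3 dist 0.087 rows>= 2.0 1.0
tilt about tool x,y deg [-5.57 -1.22] toolz [-0.0973  0.0205 -0.995 ]
```

View pics/a17.png

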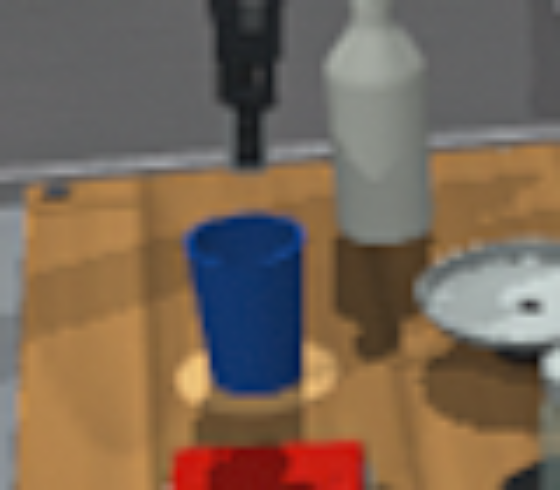

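Emit:
send_rows:
  increments:
    - [[-0.002,0.003,0.005,0],[0,0,0.012,0],[0,0,0.015,0],[0,0,0.015,0],[0,0,0.015,0],[0,0,0.005,0],[0,0,0,0],[0,0,0,0]]

```text
clock: 55.4
eef_pos: [0.4652, 0.1737, 0.0732]
tool_rot: [0.704, 0.708, -0.027, -0.042]
ft_force: [0.7, -0.1, -0.7]
grip_width: 0.0854
```

```bash
python3 go.py .464 .174 .057 90
```

```text
t 55.40 pos [0.4652 0.1737 0.0732] yaw 90.3 tilt 5.68 w 0.0854 F [ 0.7 -0.1 -0.7] q6 0.32
delta tool [-0.      0.0004  0.0163] turn 0.3 dist 0.016 rows>= 1.0 1.0
tilt about tool x,y deg [-5.53 -1.22] toolz [-0.0967  0.0208 -0.9951]
```

Emit:
send_rows:
  increments:
    - [[0,0,0.008,0],[0,0,0.006,0],[0,0,0.002,0],[0,0,0,0],[0,0,0,0],[0,0,0,0],[0,0,0,0],[0,0,0,0]]

```text
clock: 56.2
eef_pos: [0.4655, 0.1747, 0.058]
tool_rot: [0.704, 0.708, -0.025, -0.041]
ft_force: [0.8, -0.2, 0.4]
grip_width: 0.0853
```

Emit:
send_rows:
  increments:
    - [[0,0,0,0],[0,0,0,0],[0,0,0,0],[0,0,0,0],[0,0,0,0],[0,0,0,0],[0,0,0,0],[0,0,0,0]]
  hand: 1

```text
clock: 57.0
eef_pos: [0.4661, 0.1748, 0.0587]
tool_rot: [0.704, 0.708, -0.024, -0.04]
ft_force: [0.9, -0.0, 0.4]
grip_width: 0.0631
```

```bash
python3 go.py .46 -.188 .12 90
python3 - <<'E'
from h import *
# hex mat from a14-time? take side only; use top crop now
c=cam('top'); save(cv2.resize(c['image'][180:340,200:440],None,fx=3,fy=3),'a18.png')
o,X,Y=ortho(c,.026,.395,.535,-.258,-.118); h=cv2.cvtColor(o,cv2.COLOR_RGB2HSV).astype(int); m=(h[...,2]<75)&(h[...,1]<90); n,l,s,ce=cv2.connectedComponentsWithStats(m.astype(np.uint8)); m=l==1+np.argmax(s[1:,4])
print('hex',X[m].mean(),Y[m].mean(),m.sum(),fit(('h',.1),X,Y,m,~m,(.465,-.187,(0,-.5,.3))))
E
```

```text
t 57.00 pos [0.4661 0.1748 0.0587] yaw 90.3 tilt 5.37 w 0.0631 F [ 0.9 -0.   0.4] q6 0.32
delta tool [-0.3613 -0.0142 -0.0687] turn 0.3 dist 0.368 rows>= 8.0 1.0
tilt about tool x,y deg [-5.19 -1.34] toolz [-0.0907  0.0229 -0.9956]
hex 0.46341146640371883 -0.18812480631074807 7099 (array([ 0.46362667, -0.18763948,  0.56499902]), np.float64(1707.6142045839097))
```

View pics/a18.png

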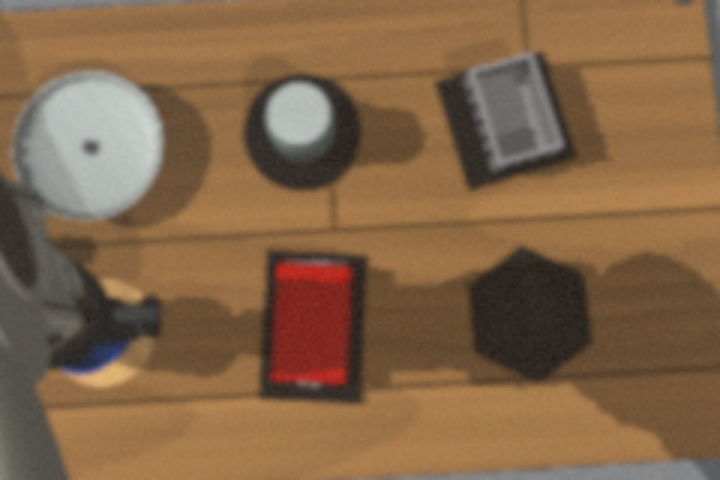

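Emit:
send_rows:
  increments:
    - [[0,0,-0.005,0],[0,0,-0.012,0],[0,0,-0.015,0],[0,0,-0.015,0],[0,0,-0.015,0],[0,0,-0.015,0],[0,0,0,0],[0,0,0,0]]

```text
clock: 57.85
eef_pos: [0.4734, 0.1728, 0.1421]
tool_rot: [0.704, 0.708, -0.024, -0.04]
ft_force: [-0.7, 0.8, -1.9]
grip_width: 0.0627
```

```bash
python3 go.py .4613 -.188 .14 90
```

```text
t 57.85 pos [0.4734 0.1728 0.1421] yaw 90.3 tilt 5.34 w 0.0627 F [-0.7  0.8 -1.9] q6 0.31
delta tool [-0.3606 -0.0144 -0.005 ] turn 0.3 dist 0.361 rows>= 8.0 1.0
tilt about tool x,y deg [-5.17 -1.34] toolz [-0.0903  0.0228 -0.9957]
```

Emit:
send_rows:
  increments:
    - [[-0.01,0,0,0],[-0.018,-0.001,0,0],[-0.025,-0.001,0,0],[-0.025,-0.001,0,0],[-0.025,-0.001,0,0],[-0.025,-0.001,0,0],[-0.025,-0.001,0,0],[-0.025,-0.001,0,0]]

```text
clock: 58.65
eef_pos: [0.4616, -0.0133, 0.1324]
tool_rot: [0.702, 0.71, -0.029, -0.043]
ft_force: [-0.3, -0.1, -0.3]
grip_width: 0.0627
```

```bash
python3 go.py .4613 -.188 .14 90
```

```text
t 58.65 pos [ 0.4616 -0.0133  0.1324] yaw 90.6 tilt 6.00 w 0.0627 F [-0.3 -0.1 -0.3] q6 -0.05
delta tool [-0.1745 -0.0033 -0.011 ] turn 0.6 dist 0.175 rows>= 4.0 1.0
tilt about tool x,y deg [-5.86 -1.2 ] toolz [-0.1026  0.0197 -0.9945]
```

Emit:
send_rows:
  increments:
    - [[-0.025,0,-0.003,0.6],[-0.025,0,-0.003,0],[-0.025,0,-0.003,0],[-0.025,0,-0.002,0],[-0.025,0,0,0],[-0.022,0,0,0],[-0.015,0,0,0],[-0.006,0,0,0]]

```text
clock: 59.45
eef_pos: [0.4525, -0.1939, 0.1328]
tool_rot: [0.708, 0.704, -0.034, -0.05]
ft_force: [-0.6, 0.1, -0.9]
grip_width: 0.0624
```

Emit:
send_rows:
  increments:
    - [[0,0,0,0],[0,0,0,0],[0,0,0,0],[0,0,0,0],[0,0,0,0],[0,0,0,0],[0,0,0,0],[0,0,0,0]]

```text
clock: 60.25
eef_pos: [0.4511, -0.1913, 0.1317]
tool_rot: [0.707, 0.705, -0.035, -0.052]
ft_force: [-0.2, -0.6, -0.7]
grip_width: 0.0628
```

```bash
python3 go.py .4613 -.188 .09 90
python3 - <<'E'
from h import *
c=cam('side'); save(cv2.resize(c['image'][170:260,210:310],None,fx=6,fy=6),'a19.png')
E
```

```text
t 60.25 pos [ 0.4511 -0.1913  0.1317] yaw 89.7 tilt 7.16 w 0.0628 F [-0.2 -0.6 -0.7] q6 -0.38
delta tool [0.0023 0.0152 0.0402] turn -0.3 dist 0.043 rows>= 1.0 1.0
tilt about tool x,y deg [-7.01 -1.37] toolz [-0.1223  0.0243 -0.9922]
```

View pics/a19.png

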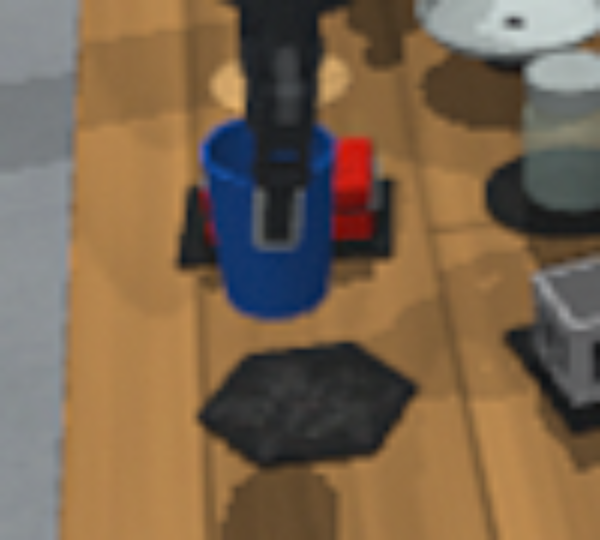

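Emit:
send_rows:
  increments:
    - [[0.001,0.008,0,0],[0.001,0.006,0,0],[0,0,0,0],[0,0,0.01,0],[0,0,0.012,0],[0,0,0.01,0],[0,0,0,0],[0,0,0,0]]

```text
clock: 61.1
eef_pos: [0.462, -0.1881, 0.0948]
tool_rot: [0.707, 0.705, -0.035, -0.052]
ft_force: [0.5, 0.3, 0.3]
grip_width: 0.0627
```

```bash
python3 go.py .462 -.188 .063 90
```

```text
t 61.10 pos [ 0.462  -0.1881  0.0948] yaw 89.7 tilt 7.23 w 0.0627 F [0.5 0.3 0.3] q6 -0.37
delta tool [-0.0006  0.0039  0.0316] turn -0.3 dist 0.032 rows>= 1.0 1.0
tilt about tool x,y deg [-7.07 -1.4 ] toolz [-0.1234  0.0248 -0.992 ]
```

Emit:
send_rows:
  increments:
    - [[0,0.004,0,0],[0,0,0.006,0],[0,0,0.006,0],[0,0,0.006,0],[0,0,0.006,0],[0,0,0.003,0],[0,0,0,0],[0,0,0,0]]

```text
clock: 61.9
eef_pos: [0.4631, -0.1877, 0.0657]
tool_rot: [0.707, 0.705, -0.035, -0.052]
ft_force: [0.9, 0.4, -0.1]
grip_width: 0.0629
```

```bash
python3 go.py .462 -.188 .063 90
```

```text
t 61.90 pos [ 0.4631 -0.1877  0.0657] yaw 89.7 tilt 7.17 w 0.0629 F [ 0.9  0.4 -0.1] q6 -0.37
delta tool [-0.0004 -0.0008  0.0028] turn -0.3 dist 0.003 rows>= 1.0 1.0
tilt about tool x,y deg [-7.01 -1.37] toolz [-0.1223  0.0244 -0.9922]
```

Emit:
send_rows:
  increments:
    - [[0,-0.001,0.002,0],[0,0,0.002,0],[0,0,0.002,0],[0,0,0.002,0],[0,0,0,0],[0,0,0,0],[0,0,0,0],[0,0,0,0]]

```text
clock: 62.7
eef_pos: [0.4631, -0.188, 0.0637]
tool_rot: [0.707, 0.705, -0.033, -0.049]
ft_force: [-0.8, -0.1, -1.2]
grip_width: 0.0627
```

```bash
python3 go.py .462 -.188 .063 90
python3 - <<'E'
from h import *
c=cam('side'); save(cv2.resize(c['image'][180:250,220:300],None,fx=7,fy=7),'a20.png')
E
```

```text
t 62.70 pos [ 0.4631 -0.188   0.0637] yaw 89.7 tilt 6.75 w 0.0627 F [-0.8 -0.1 -1.2] q6 -0.37
delta tool [-0.     -0.001   0.0009] turn -0.3 dist 0.001 rows>= 1.0 1.0
tilt about tool x,y deg [-6.62 -1.25] toolz [-0.1154  0.0222 -0.9931]
```

View pics/a20.png

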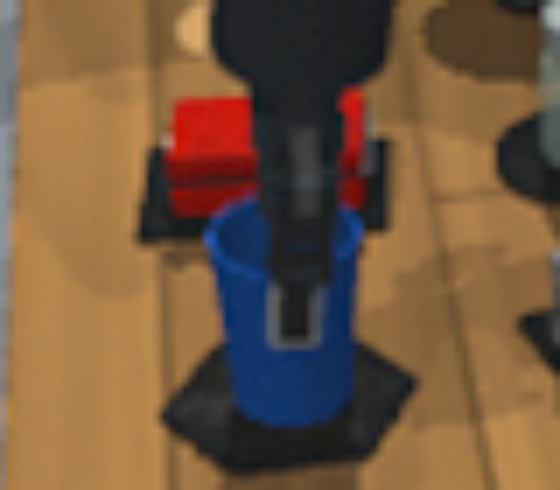

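Emit:
send_rows:
  increments:
    - [[0,0,0.002,0],[0,0,0.002,0],[0,0,0.002,0],[0,0,0,0],[0,0,0,0],[0,0,0,0],[0,0,0,0],[0,0,0,0]]

```text
clock: 63.55
eef_pos: [0.464, -0.188, 0.0627]
tool_rot: [0.707, 0.705, -0.032, -0.047]
ft_force: [-0.5, 0.1, 3.3]
grip_width: 0.0625
```

Emit:
send_rows:
  increments:
    - [[0,0,0.002,0],[0,0,0.002,0],[0,0,0.002,0],[0,0,0,0],[0,0,0,0],[0,0,0,0],[0,0,0,0],[0,0,0,0]]

```text
clock: 64.35
eef_pos: [0.4649, -0.188, 0.0627]
tool_rot: [0.707, 0.705, -0.031, -0.045]
ft_force: [-1.1, 0.6, 3.7]
grip_width: 0.0626
```

```bash
python3 go.py .462 -.188 .063 90
```

```text
t 64.35 pos [ 0.4649 -0.188   0.0627] yaw 89.8 tilt 6.21 w 0.0626 F [-1.1  0.6  3.7] q6 -0.37
delta tool [-0.     -0.0029  0.    ] turn -0.2 dist 0.003 rows>= 1.0 1.0
tilt about tool x,y deg [-6.09 -1.12] toolz [-0.1063  0.0199 -0.9941]
```

Emit:
send_rows:
  increments:
    - [[0,0,0,0],[0,0,0,0],[0,0,0,0],[0,0,-0.01,0],[0,0,-0.025,0],[0,0,-0.04,0],[0,0,-0.04,0],[0,0,-0.02,0]]
  hand: -1

```text
clock: 65.15
eef_pos: [0.4764, -0.1896, 0.1986]
tool_rot: [0.707, 0.705, -0.033, -0.05]
ft_force: [0.1, -1.2, 0.7]
grip_width: 0.0855
```

```bash
python3 go.py .35 -.1 .22 90
python3 - <<'E'
from h import *
c=cam('side'); save(cv2.resize(c['image'][140:280,190:350],None,fx=4,fy=4),'a21.png')
E
```

```text
t 65.15 pos [ 0.4764 -0.1896  0.1986] yaw 89.7 tilt 6.87 w 0.0855 F [ 0.1 -1.2  0.7] q6 -0.36
delta tool [ 0.0895 -0.1282 -0.0043] turn -0.3 dist 0.156 rows>= 4.0 1.0
tilt about tool x,y deg [-6.72 -1.35] toolz [-0.1171  0.024  -0.9928]
```

View pics/a21.png

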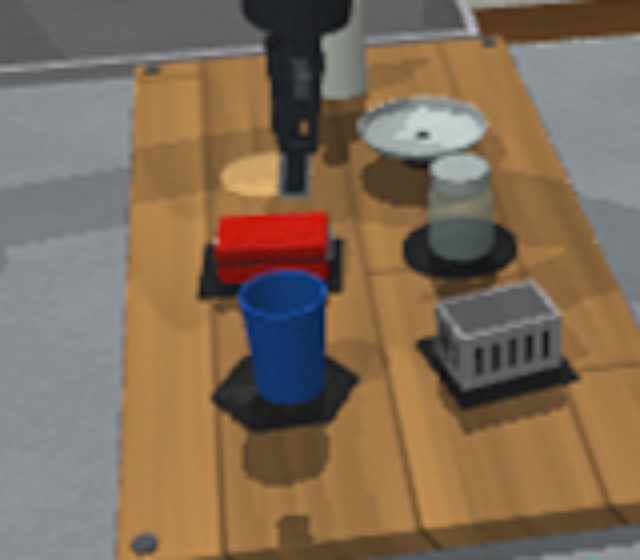

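Everything stands upright on its mat. I'll retreat towards the base so that the top view is clear.

Emit:
send_rows:
  increments:
    - [[0,0,-0.03,0],[0,0,-0.03,0],[0,-0.02,-0.02,0],[0,-0.04,0,0],[0,-0.04,0,0],[0,-0.04,0,0],[0,-0.04,0,0],[0,-0.02,0,0]]

```text
clock: 66.0
eef_pos: [0.2844, -0.1914, 0.3102]
tool_rot: [0.706, 0.706, -0.031, -0.044]
ft_force: [0.4, -0.5, 0.1]
grip_width: 0.0853
```

Emit:
send_rows:
  increments:
    - [[0,0,0,0],[0,0,0,0],[0,0,0,0],[0,0,0,0],[0,0,0,0],[0,0,0,0],[0,0,0,0],[0,0,0,0]]

```text
clock: 66.8
eef_pos: [0.2859, -0.1914, 0.3109]
tool_rot: [0.706, 0.707, -0.031, -0.043]
ft_force: [-0.4, -0.1, 1.1]
grip_width: 0.0856
```

Run:
```python
from h import *
c=cam('top'); save(cv2.resize(c['image'][180:340,200:440],None,fx=3,fy=3),'a22.png')
def g(n,z,p,sh,fn):
    o,X,Y=ortho(c,z,p[0]-.085,p[0]+.085,p[1]-.085,p[1]+.085); h=cv2.cvtColor(o,cv2.COLOR_RGB2HSV).astype(int); o=o.astype(int)
    m=fn(o,h); x,f=fit(sh,X,Y,m,~m,p); print(n,x.round(4),np.degrees(x[2]).round(1),f,m.sum())
g('dish',.060,(.465,-.003,(-.1,)),('r',.096,.062),lambda o,h:(o[...,0]>110)&(o[...,1]<90)&(h[...,1]>150))
g('jar',.106,(.631,-.002,(0,)),('c',.052),lambda o,h:(o.min(-1)>120)&(h[...,1]<60))
g('pad',.074,(.632,-.181,(.22,)),('r',.084,.056),lambda o,h:(o.max(-1)>85)&(h[...,1]<60))
print('cup',cupfit(c,[.464,-.188]))
o,X,Y=ortho(c,.111,.394,.534,-.258,-.118); save(cv2.resize(o,None,fx=4,fy=4),'cup2.png')
o=bot.get_obs(); print(o['clock'],o['eef_pos'])
```

```text
dish [ 0.4664 -0.0019 -0.0994] -5.7 691.8961781451212 5853
jar [ 0.632  -0.0014  0.0758] 4.3 358.03631281242644 2010
pad [ 0.6316 -0.1814  0.2249] 12.9 1038.3012612802481 5375
cup (array([ 0.46825258, -0.18666251]), np.float64(508.3686274509804), np.int64(3193))
66.85 [ 0.28590343 -0.19143853  0.31088235]
```

View pics/a22.png

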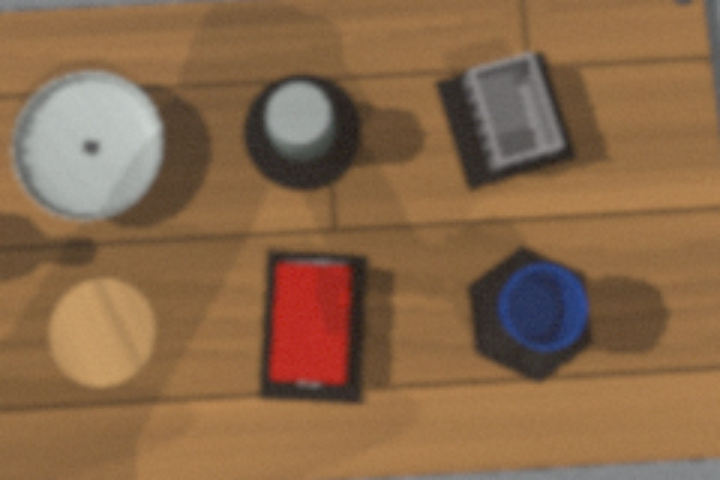

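View pics/cup2.png

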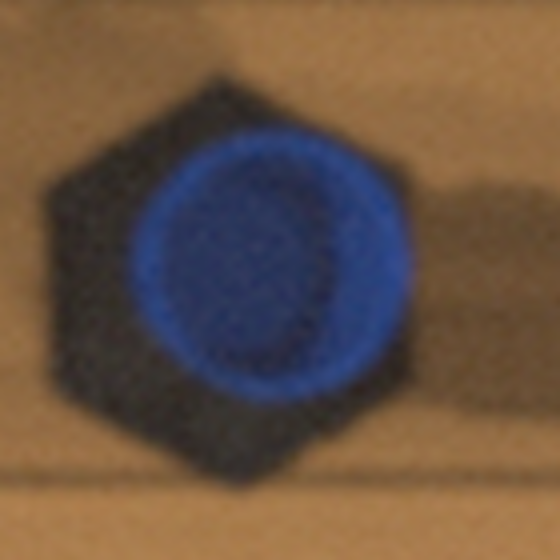

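Run:
```python
from h import *
c=cam('top'); save(c['image'],'final.png')
a=cv2.imread('pics/top0.png'); b=cv2.imread('pics/final.png')
for n,(u0,u1,v0,v1) in dict(lid=(200,258,200,256),bottle=(125,178,238,276)).items(): print(n,'shift px',cv2.phaseCorrelate(*[cv2.cvtColor(i[v0:v1,u0:u1],cv2.COLOR_BGR2GRAY).astype(np.float32) for i in(a,b)]))
print(order.job_done())
```

```text
lid shift px ((-0.03459823429156117, -0.06979564133732197), 0.9284493276807997)
bottle shift px ((-0.04253095330252421, 0.09835746671917178), 0.9711731553077698)
the job is handed in; nothing more can be done
None
```

The job is handed in at about 67 s of the 128 s limit, with all four things upright on their own mats. I parked the jar on the bare place, moved the dish to the oblong mat and the jar to the round mat. I then did the same with the cup, moving the pad holder to the square mat and the cup to the hexagonal mat. Each was lowered until the force reading changed before I let go.

These are the last camera checks, with calibration good to about 2 mm:

| Thing | Distance from mat centre | Angle to mat |
|---|---|---|
| Soap dish | about 3 mm | within 0.2° |
| Jar | about 1 mm | round |
| Pad holder | under 1 mm | within 0.2° |
| Cup | about 4 mm | round |

The lid and the bottle moved less than 0.1 pixel between the first and last top pictures, and I did not touch the look-alikes.

- **Tool tilt:** the tool's tilt crept up to about 7° during the fast sweeps. The cup was set down within about 1° of the tilt at which it was gripped, and it stands upright in the side picture taken after release.
- **Poor cup fit:** the automatic fit of the parked cup was poor, because of shadow. I read its rim off an enlarged picture instead.

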